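Pack the dresser-top toilet kit in layers

ROBOT

A 6-joint arm with a two-finger parallel gripper is mounted at the origin on the work surface. World frame = base frame: x ahead of the robot, y to its left, z up, the work surface at z = 0. Lengths are in mm, angles in rad, forces in N, time in s.
With the tool pointing down it reaches from about 400 to 925 mm from the base axis. Payload 12.5 kg.
Tool frame: the origin (TCP) lies on the mounting face of the last link; the fingertips stand 190 mm ahead of it and the grasp point (between the pads) lies 171 mm ahead of it; x points along the fingers, y is the direction in which the jaws open and shut, and the axes are right-handed (so a half turn about x gives the same grasp; the last joint's range is limited). The gripper opens to 95 mm and grips with 3 to 60 N. Pads are 20 mm wide; open, the fingers measure 119 mm over their backs; the gripper's body (75 mm by 180 mm) begins 59 mm behind the grasp point.
Start: joints at [-1.383, 0.491, 1.559, -0, 1.092, -0.106], TCP at [181.014, -598.213, 404.761] pointing down, gripper open.
Joint ranges: [-3.1, 3.1], [-0.84, 2.19], [0.05, 2.79], [-1.13, 4.28], [0.06, 2.93], [-2.69, 2.69]. Speed limits (rad/s): [2.22, 2.22, 2.79, 3.14, 3.14, 3.14].

INTERFACE

Orientations are given as [roll, pitch, yaw] about the fixed x, y, z axes, in that order (R = Rz(yaw) Ry(pitch) Rx(roll)).
In Python, from cell import env, eyes gives the robot as it stands. The module is installed in compiled form; this text tells all that it offers.
- The arm moves only by the tool jog_arm, never from a script. Its argument "deltas" is one flat list of numbers, 7 for each row, row after row: the shift along the tool's x, y, z in mm, then the turn, a rotation vector about the tool's x, y, z in rad, then the opening, from 0 (shut) to 1 (fully open). A call has 1 to 10 rows; each row shifts and turns the pose as measured when the row begins, along the tool's axes as they then stand; what a row does not reach is not made up. A row lasts 1/8 s, in which the tool goes at most 62.5 mm and 10.7 degrees, less where a joint would pass 70% of its speed; a pose out of reach is approached as far as the arm can. A call is refused whole if a number of a shift passes 62.5 or a number of a turn 0.188, either way. A call with a gripper value outside its range is refused whole. The fingers move at their own pace and stop on an object; the grip force is fixed at half the most. Time passes only in rows, so rows that do not move let the fingers close. It gives the time, the measured TCP pose, the force and the opening at its end, in the units of the state.
- env.state(): the state, without advancing time (a new reading comes with each control period).
- eyes.read_camera(name): name is "scene" or "side" or "wrist"; returns a dict with "image" (400x640x3 uint8, red, green, blue), "fovy" (degrees; the focal length in pixels is half the picture's height over the tangent of half this angle, whatever the lens; pixels are square), "cx", "cy" (the principal point, pixels), "world_from_camera" (4x4, takes a point from camera to world coordinates). Camera axes: x right, y up, looking along -z (the intrinsics and any distortion apply to the point x, -y, -z); pixel columns grow to the right and rows downward; lengths in mm; the calibration is good to about 2 mm. A picture is of the moment at which its call begins. There is no depth.
- env.job_done(): hands the job in, once; it reports no verdict.
The state is a dict: "t": time; "joints": joint angles; "qvel": joint speeds; "tau": joint torques, N m; "eef_pos": TCP position; "tcp_rot": TCP orientation; "ft_force": force on the tool from outside, world axes, zero at the start; "moment": the same for the moment, N m; "opening": opening from 0.0 (shut) to 1.0 (fully open).
Only numpy, scipy, OpenCV 4.12 (cv2) and the standard library are available. Lean on these libraries where they do the work, as an engineer would, in place of code of your own. Each camera call takes 0.05 s, during which the arm holds its last target.

TASK

Pack the grey kit tray in layers. First lift the wooden comb out of its slotted stand, lay it down flat on the bare dresser top and let go, then take it again across its width and put it flat on the floor of the tray's long channel. Last, lay the chrome lipstick tube in the tray's crosswise notch so that it bridges over the comb, and leave the terracotta pot and the glass ring cone standing where they are.

Things in the scene. Friction and masses are not known exactly. Their poses are not given: they have to be found in the camera images.
- kit: Open grey plastic tray, fixed, 186 long (x) x 124 wide (y) x 40 mm high; origin at the centre of its underside, z up. A channel runs along x (see channel) and a notch crosses it along y (see notch), nearer the tray's +x end. The walls beside the channel and the notch reach the full 40 mm.
- channel (a point): Centre of the channel's floor, 8 mm above the dresser; axes as the tray's. The channel is 172 (x) x 62 mm (y). At mid-length (x -30 to +23 mm) it widens to 104 mm (y -52 to +52), floor at the same height: room for fingers beside the comb. A comb lying home has its centre 7 mm above this point.
- notch (a point): Centre of the crosswise notch at the level of its ledges: 45 mm along +x from the tray's centre, 27 mm above the dresser; axes as the tray's. Notch 34 (x) x 100 mm (y) with walls 13 mm higher than the ledges, which support only at |y| 31 to 50 mm; between them it is open to the channel. A tube lying home, its length along y, has its centre 12 mm above this point.
- stand: Dark wooden comb stand, fixed to the dresser, 100 long (x) x 60 wide (y) x 24 mm high; origin at the centre of its underside, z up. A slot 18 mm wide and 18 mm deep runs along its x through its middle, open at both ends; slot floor 6 mm above the dresser.
- comb: Wooden comb, loose, 50 to 100 g: a flat slab 160 long (x) x 14 thick (y) x 50 mm wide (z, +z towards the solid spine, -z towards the teeth tips); origin at its centre. It starts standing on its teeth in the stand's slot, its length along the slot, spine up at 56 mm above the dresser. Either face and either end may lie either way in the tray.
- lipstick: Chrome lipstick tube, closed, loose, 40 to 90 g: square section 24 x 24 mm, 88 mm long (x); origin at its centre. It starts lying on the dresser. Any side up and either end first will do.
- pot: Small empty terracotta pot standing upright on the dresser, loose, 76 mm across the rim, 65 mm high; origin at the centre of its underside. Bystander.
- cone: Glass ring cone standing on the dresser, loose, base 64 mm across, 78 mm high; origin at the centre of its underside. Bystander.
- coin_box: Grey plastic coin box with a black press button on top, fixed, 82 x 112 x 63 mm high; origin at the centre of its underside. Bystander.
There are look-alikes about, which are no part of the job. Several things have the shape of the lipstick; the one meant has the colours described above.

How it is judged:
By the outcome, as a careful person would: the job done as asked, in the order asked, and still so for the second after the job is handed in, with the robot touching nothing.
It also fails if it takes over 72 s, if anything falls off the work surface, if the arm or the gripper's body presses on something with over 40 N, if the wrist force passes 120 N, or if a joint passes its speed limit or range.

## Working session

There is one attempt and no reset: what is moved stays moved. The work goes in short steps, Python scripts to look and compute and a tool call to move; the robot and the scene stay as the last step left them, time stands still between calls to the robot, and variables do not carry over. Pictures are saved under pics/ and viewed, and the job is handed in when it is done.

Besides the shell and the picture viewer there is one more tool, called after ">>>" as name(argument=value, ...), one argument or row to a line, values as JSON. jog_arm: Moves the arm, as the interface text tells. Its arguments: {"type":"object","properties":{"deltas":{"type":"array","items":{"type":"number"}}},"required":["deltas"]}

```bash
mkdir -p pics; ls; cat > h.py <<'E'
import numpy as np,cv2
from cell import env,eyes
def cam(n,save=None):
    d=eyes.read_camera(n)
    if save: cv2.imwrite('pics/'+save,d['image'][:,:,::-1]); np.savez('pics/'+save[:-4]+'.npz',**{k:v for k,v in d.items()})
    return d
def load(s):
    return dict(np.load('pics/'+s+'.npz',allow_pickle=True))
E
python3 - <<'E'
from h import *
print(env.state())
for n in ['scene','side','wrist']:
    d=cam(n,n+'0.png'); print(n,{k:(v if k!='image' else v.shape) for k,v in d.items()})
E
```

```text
pics
{'t': 0.0, 'joints': array([-1.38258358e+00,  4.91555864e-01,  1.55946798e+00, -2.71646931e-05,
        1.09169982e+00, -1.05602493e-01]), 'qvel': array([-0.00064463, -0.00065824, -0.00113129, -0.00013978,  0.00142699,
       -0.00055657]), 'tau': array([ 3.31413859e-03, -6.12633419e+01, -2.58174831e+01,  6.93376316e-02,
        4.83759586e-02, -1.19252545e-04]), 'eef_pos': array([ 181.01468427, -598.17145842,  404.15754399]), 'tcp_rot': array([-1.65510073,  1.56966506,  1.7803197 ]), 'ft_force': array([ 0.75806495, -0.18922241, -0.36076418]), 'moment': array([ 0.02477463, -0.01167697, -0.02194243]), 'opening': 0.9981960546515676}
scene {'image': (400, 640, 3), 'fovy': 56.788753442687415, 'cx': 316.7735135569623, 'cy': 199.22114680678504, 'world_from_camera': array([[-3.80122440e-01, -6.98408180e-01,  6.06409881e-01,
         1.22136038e+03],
       [ 9.24902221e-01, -2.92633107e-01,  2.42738020e-01,
         1.79292249e+02],
       [ 7.92538855e-03,  6.53140015e-01,  7.57195688e-01,
         7.82030882e+02],
       [ 0.00000000e+00,  0.00000000e+00,  0.00000000e+00,
         1.
[... 261 characters left out ...]
13360057e-01,  4.38163104e-01,
         5.20976447e+02],
       [ 4.44682429e-03,  6.45489516e-01,  7.63756185e-01,
         1.05066978e+03],
       [ 0.00000000e+00,  0.00000000e+00,  0.00000000e+00,
         1.00000000e+00]])}
wrist {'image': (400, 640, 3), 'fovy': 65.98452688933249, 'cx': 318.2434546995619, 'cy': 201.84650868057372, 'world_from_camera': array([[ 2.88634460e-01,  9.28792061e-01,  2.32455277e-01,
         2.45925718e+02],
       [-9.57438194e-01,  2.80378550e-01,  6.85563470e-02,
        -5.78372958e+02],
       [-1.50088275e-03, -2.42349285e-01,  9.70187905e-01,
         3.84936292e+02],
       [ 0.00000000e+00,  0.00000000e+00,  0.00000000e+00,
         1.00000000e+00]])}
```

View pics/scene0.png

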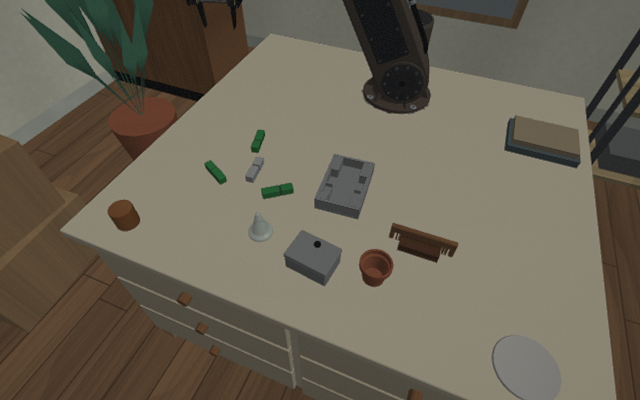

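View pics/side0.png

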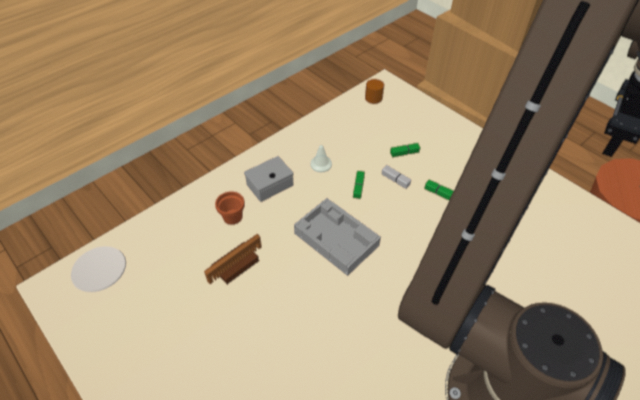

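View pics/wrist0.png

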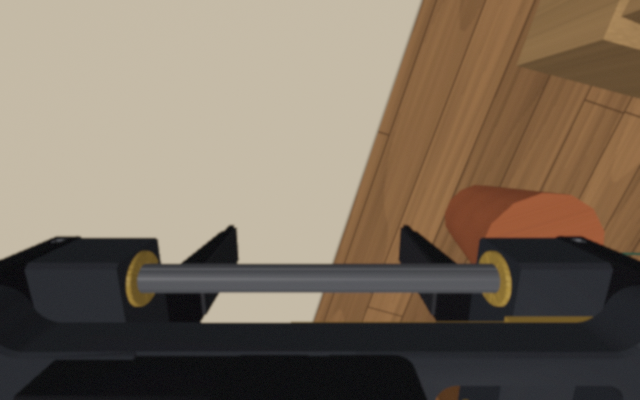

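The scene view shows the lipstick look-alikes: green at (258,140), (215,171) and (278,190), and silver at (255,168). The silver one fits the description. The comb in its stand is at (423,243), the kit at (345,185), the pot at (376,267), the cone at (260,228) and the coin box at (313,256). I'll take close crops next.

```bash
python3 - <<'E'
from h import *
def crop(n,x,y,w,h,s):
    im=cv2.imread(f'pics/{n}.png')[y:y+h,x:x+w]; return cv2.resize(im,None,fx=s,fy=s,interpolation=cv2.INTER_CUBIC)
a=crop('scene0',230,120,160,110,5);cv2.imwrite('pics/c1.png',a)
a=crop('side0',285,135,170,140,4);cv2.imwrite('pics/c2.png',a)
a=crop('scene0',340,210,140,80,5);b=crop('side0',190,180,100,115,5)
cv2.imwrite('pics/c3.png',a);cv2.imwrite('pics/c4.png',b)
E
```

```text
(no output)
```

View pics/c1.png

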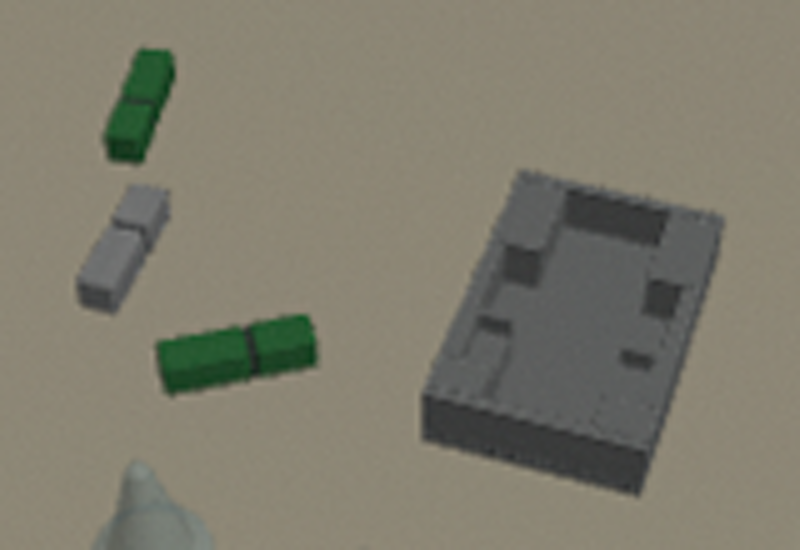

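View pics/c2.png

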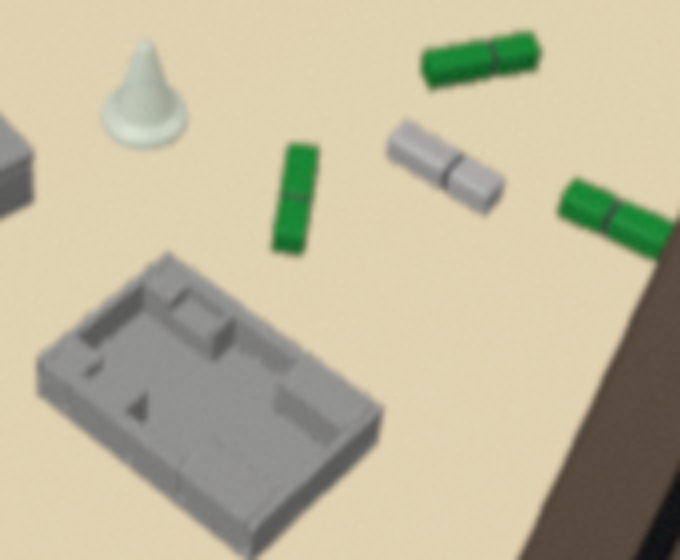

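View pics/c3.png

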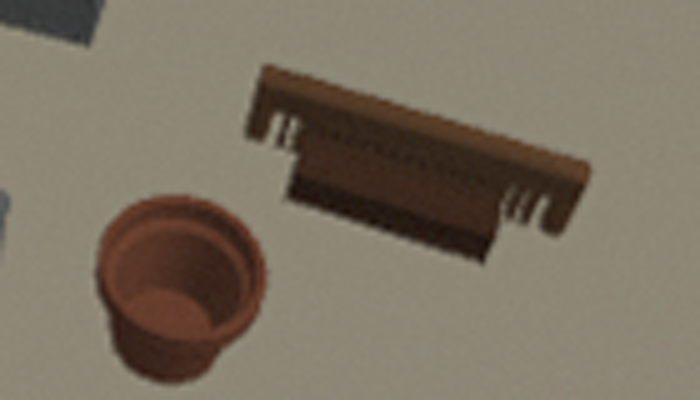

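View pics/c4.png

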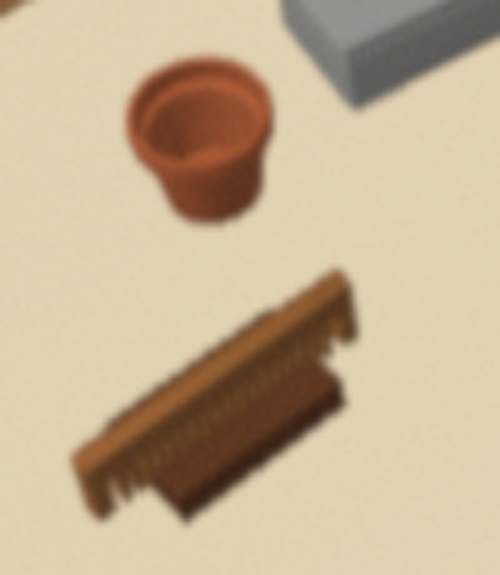

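```bash
cat >> h.py <<'E'
def ray(d,u,v):
    f=200/np.tan(np.radians(float(d['fovy']))/2); T=d['world_from_camera']
    r=T[:3,:3]@np.array([(u-d['cx'])/f,-(v-d['cy'])/f,-1.]); return T[:3,3],r/np.linalg.norm(r)
def onz(d,u,v,z):
    o,r=ray(d,u,v); return o+r*(z-o[2])/r[2]
def tri(d1,p1,d2,p2):
    o1,r1=ray(d1,*p1);o2,r2=ray(d2,*p2)
    s=np.linalg.lstsq(np.c_[r1,-r2],o2-o1,rcond=None)[0]
    a=o1+s[0]*r1;b=o2+s[1]*r2; return (a+b)/2,np.linalg.norm(a-b)
def proj(d,P):
    T=d['world_from_camera'];f=200/np.tan(np.radians(float(d['fovy']))/2)
    q=T[:3,:3].T@(np.asarray(P,float)-T[:3,3]); return d['cx']-f*q[0]/q[2], d['cy']+f*q[1]/q[2]
E
python3 - <<'E'
from h import *
np.set_printoptions(precision=1,suppress=True)
S=load('scene0');D=load('side0')
sc=lambda *p:(230+p[0]/5,120+p[1]/5); sd=lambda *p:(285+p[0]/4,135+p[1]/4)
sc3=lambda *p:(340+p[0]/5,210+p[1]/5); sd4=lambda *p:(190+p[0]/5,180+p[1]/5)
print('kit scene');
for p in [(518,172),(722,214),(643,450),(424,396)]: print(onz(S,*sc(*p),40))
print('kit side')
for p in [(168,256),(382,408),(250,530),(38,362)]: print(onz(D,*sd(*p),40))
print('lip scene')
for p in [(132,186),(168,189),(117,290),(78,285)]: print(onz(S,*sc(*p),24))
print('lip side')
for p in [(404,122),(502,184),(486,200),(388,144)]: print(onz(D,*sd(*p),24))
print('comb scene')
for p in [(268,66),(590,162),(587,180),(260,85)]: print(onz(S,*sc3(*p),56))
print('comb side')
for p in [(335,270),(352,287),(88,472),(72,455)]: print(onz(D,*sd4(*p),56))
E
```

```text
kit scene
[445.8 -79.2  40. ]
[433.5  42.5  40. ]
[619.3  55.2  40. ]
[629.  -63.4  40. ]
kit side
[620.5 -65.2  40. ]
[440.  -79.9  40. ]
[431.8  43.4  40. ]
[611.6  55.7  40. ]
lip scene
[ 530.5 -293.6   24. ]
[ 524.4 -272.5   24. ]
[ 610.2 -260.1   24. ]
[ 615.3 -282.4   24. ]
lip side
[ 608.4 -284.6   24. ]
[ 521.8 -291.1   24. ]
[ 519.4 -271.6   24. ]
[ 601.3 -260.3   24. ]
comb scene
[638.9 150.4  56. ]
[635.6 305.6  56. ]
[646.5 305.8  56. ]
[651.8 149.8  56. ]
comb side
[644.3 148.4  56. ]
[630.5 148.5  56. ]
[629.7 303.5  56. ]
[642.3 303.9  56. ]
```

```bash
cat >> h.py <<'E'
from scipy.spatial.transform import Rotation as Ro
def pose():
    s=env.state(); return s['eef_pos'],Ro.from_euler('xyz',s['tcp_rot'])
def plan(target_grasp,Rt,n=None):
    """rows (tool axes) to bring grasp point to target_grasp with orientation Rt; prints total in current tool frame"""
    p,R=pose(); pt=np.asarray(target_grasp,float)-Rt.apply([171,0,0])
    d=pt-p; w=(R.inv()*Rt).as_rotvec()
    k=n or int(max(np.ceil(np.linalg.norm(d)/58),np.ceil(np.linalg.norm(w)/.18),1))
    # row i: world shift d/k, seen in the tool frame as it stands at row start
    for i in range(k):
        Ri=R*Ro.from_rotvec(w*i/k)
        print(np.round(np.r_[Ri.inv().apply(d/k),w/k],3).tolist())
    print('rows',k,'total',np.round(d,1),np.round(w,3))
def down(yaw):  # tool x down, jaw (tool y) along world heading yaw
    y=np.array([np.cos(yaw),np.sin(yaw),0]);x=np.array([0,0,-1.]);return Ro.from_matrix(np.c_[x,y,np.cross(x,y)])
E
python3 - <<'E'
from h import *
np.set_printoptions(precision=3,suppress=True)
p,R=pose();print(R.as_matrix())
d=load('wrist0');T=d['world_from_camera']
print('cam in tool',R.inv().apply(T[:3,3]-p)); print((R.inv().as_matrix()@T[:3,:3]))
S=load('scene0')
for u,v in [(258,138),(215,170),(277,190),(261,237),(313,245),(376,258)]: print(onz(S,u,v,20))
E
```

```text
[[-0.     0.29  -0.957]
 [ 0.001 -0.957 -0.29 ]
 [-1.    -0.001 -0.   ]]
cam in tool [ 19.361  -0.169 -67.869]
[[ 0.001  0.242 -0.97 ]
 [ 1.     0.001  0.001]
 [ 0.001 -0.97  -0.242]]
[ 446.191 -334.003   20.   ]
[ 621.668 -380.85    20.   ]
[ 622.484 -179.714   20.   ]
[ 780.081 -146.07    20.   ]
[752.084 -17.071  20.   ]
[728.253 136.578  20.   ]
```

```bash
python3 - <<'E'
from h import *
plan([566,-276,170],down(.14-np.pi/2))
E
```

```text
[7.056, -21.873, -51.31, 0.017, -0.0, 0.0]
[7.053, -22.747, -50.929, 0.017, -0.0, 0.0]
[7.051, -23.615, -50.533, 0.017, -0.0, 0.0]
[7.049, -24.476, -50.122, 0.017, -0.0, 0.0]
[7.046, -25.329, -49.696, 0.017, -0.0, 0.0]
[7.043, -26.175, -49.256, 0.017, -0.0, 0.0]
[7.041, -27.014, -48.802, 0.017, -0.0, 0.0]
[7.038, -27.845, -48.333, 0.017, -0.0, 0.0]
[7.035, -28.667, -47.85, 0.017, -0.0, 0.0]
rows 9 total [385.  322.2 -63.3] [ 0.154 -0.     0.001]
```

>>> jog_arm(
  deltas=[7, -22, -51, 0.017, 0, 0, 1, 7, -23, -51, 0.017, 0, 0, 1, 7, -24, -50.5, 0.017, 0, 0, 1, 7, -24.5, -50, 0.017, 0, 0, 1, 7, -25, -50, 0.017, 0, 0, 1, 7, -26, -49, 0.017, 0, 0, 1, 7, -27, -49, 0.017, 0, 0, 1, 7, -28, -48, 0.017, 0, 0, 1, 7, -28.5, -48, 0.017, 0, 0, 1, 0, 0, 0, 0, 0, 0, 1],
)

```text
t: 1.4
eef_pos: [577.7, -267.0, 337.0]
tcp_rot: [-0.927, 1.568, 2.347]
ft_force: [-0.8, -0.6, 0.5]
opening: 1.0
```

```bash
python3 - <<'E'
from h import *
cam('wrist','w1.png'); s=env.state(); print(s['t'],s['joints'],s['eef_pos'],s['opening'])
E
```

```text
1.45 [-5.39340273e-01  5.76060668e-01  1.60141861e+00  4.12819293e-04
  9.66646684e-01  8.99518031e-01] [ 576.58952789 -268.27334152  337.29521295] 0.999438147187679
```

View pics/w1.png

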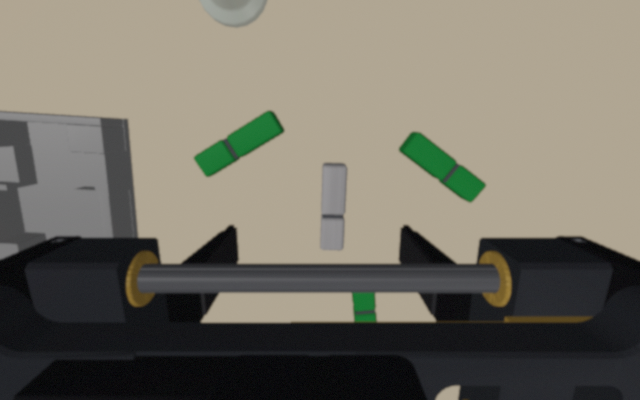

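```bash
python3 - <<'E'
from h import *
d=load('w1'); im=d['image'].astype(int)
mx=im.max(2);mn=im.min(2)
m=((mx-mn<14)&(mx>95)).astype(np.uint8); m[:,:300]=0;m[:,370:]=0;m[:150]=0;m[252:]=0
n,l,st,c=cv2.connectedComponentsWithStats(m);print(st[1:][st[1:,4]>200])
i=1+np.argmax(st[1:,4]); i
ys,xs=np.where((m>0)); r=cv2.minAreaRect(np.c_[xs,ys].astype(np.float32));b=cv2.boxPoints(r);print(b)
for p in b: print(np.round(onz(d,*p,24),1))
for p in [(323,163),(346,163),(343,249),(321,248)]: print('h',np.round(onz(d,*p,24),1))
plan([455,-10,220],down(.077-np.pi/2))
E
```

```text
[[ 321  163   26   87 1934]]
[[320.31244 248.94026]
 [322.22754 162.7606 ]
 [346.28235 163.29515]
 [344.36725 249.47481]]
[ 522.6 -275.5   24. ]
[ 610.1 -265.6   24. ]
[ 612.6 -288.4   24. ]
[ 525.3 -299.9   24. ]
h [ 610.  -266.3   24. ]
h [ 612.9 -288.    24. ]
h [ 525.6 -298.5   24. ]
h [ 523.7 -276.    24. ]
[-8.842, -45.35, 14.452, 0.009, 0.0, 0.0]
[-8.86, -45.214, 14.862, 0.009, 0.0, 0.0]
[-8.878, -45.074, 15.271, 0.009, 0.0, 0.0]
[-8.896, -44.93, 15.679, 0.009, 0.0, 0.0]
[-8.914, -44.783, 16.085, 0.009, 0.0, 0.0]
[-8.932, -44.632, 16.49, 0.009, 0.0, 0.0]
rows 6 total [-121.6  258.3   53.7] [0.055 0.002 0.002]
```

>>> jog_arm(
  deltas=[-9, -45, 14.5, 0.009, 0, 0, 1, -9, -45, 15, 0.009, 0, 0, 1, -9, -45, 15, 0.009, 0, 0, 1, -9, -45, 16, 0.009, 0, 0, 1, -9, -45, 16, 0.009, 0, 0, 1, -9, -45, 16.5, 0.009, 0, 0, 1, 0, 0, 0, 0, 0, 0, 1],
)

```text
t: 2.33
eef_pos: [447.2, -9.3, 393.7]
tcp_rot: [-0.579, 1.568, 2.629]
ft_force: [0.5, -0.1, -0.9]
opening: 1.0
```

```bash
python3 - <<'E'
from h import *
cam('wrist','w2.png'); s=env.state(); print(s['t'],s['joints'],s['eef_pos'],s['opening'])
E
```

```text
2.375 [-1.70603929e-01  2.55469741e-01  1.98618478e+00  7.98992671e-04
  9.01984555e-01  1.33348575e+00] [448.0171286  -10.26095514 393.4280706 ] 0.9926822546070923
```

View pics/w2.png

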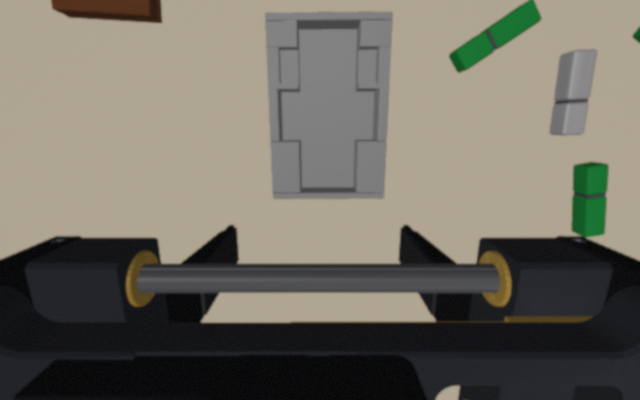

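```bash
python3 - <<'E'
from h import *
im=cv2.imread('pics/w2.png')[5:205,255:405]
im=cv2.resize(im,None,fx=3,fy=3,interpolation=cv2.INTER_CUBIC); cv2.imwrite('pics/w2c.png',im)
E
```

```text
(no output)
```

View pics/w2c.png

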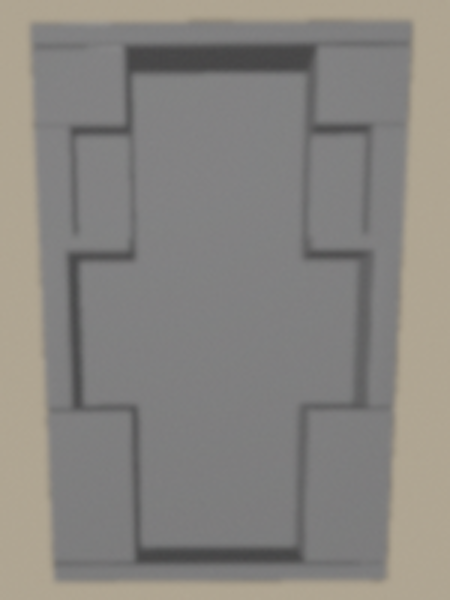

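```bash
python3 - <<'E'
from h import *
np.set_printoptions(precision=1,suppress=True)
d=load('w2'); c=lambda x,y:(255+x/3,5+y/3)
def rect(ps,z):
    P=np.array([onz(d,*c(*p),z) for p in ps]);print(z,'centre',P.mean(0),'sizes',[np.linalg.norm(P[i]-P[i-1]) for i in range(4)])
    v=(P[0]+P[1]-P[2]-P[3]);w=P[0]+P[3]-P[1]-P[2];print('yaw',np.arctan2(v[1],v[0]),np.arctan2(w[1],w[0])-np.pi/2);return P
rect([(30,22),(412,22),(386,580),(55,580)],40)
rect([(132,72),(308,70),(297,548),(140,548)],8)
w1=load('w1'); S=load('scene0');D=load('side0')
# heights: scene/side vs wrist for kit corners
sc=lambda *p:(230+p[0]/5,120+p[1]/5); sd=lambda *p:(285+p[0]/4,135+p[1]/4)
K=[c(412,22),c(30,22),c(55,580),c(386,580)]
for k,s,q in zip(K,[(424,396),(643,450),(722,214),(518,172)],[(168,256),(38,362),(250,535),(382,408)]):
    print(tri(d,k,S,sc(*s)),tri(d,k,D,sd(*q)),tri(S,sc(*s),D,sd(*q)))
# lipstick second view; corners of top face
for p in [(568,51),(596,51)]: print('lip far',onz(d,*p,24))
p=[(568,51),(595,51)]; q=[(323,163),(346,163)]
for a,b in zip(p,q): print(tri(d,a,w1,b))
L=[((323,163),(117,290)),((346,163),(78,285)),((343,249),(132,186)),((321,248),(168,189))]
for a,b in L: print('wS',tri(w1,a,S,sc(*b)))
L=[((323,163),(388,144)),((346,163),(404,122)),((343,249),(502,184)),((321,248),(486,200))]
for a,b in L: print('wD',tri(w1,a,D,sd(*b)))
plan([560,175,200],down(0))
E
```

```text
40 centre [527.9 -13.9  40. ] sizes [np.float64(185.33709167089242), np.float64(123.3326010208944), np.float64(185.216337484316), np.float64(123.08897381352551)]
yaw 0.07313592889304184 0.06580157787210816
8 centre [527.9 -14.3   8. ] sizes [np.float64(173.76113831460216), np.float64(62.9906421903127), np.float64(174.35742500418704), np.float64(63.42152761618941)]
yaw 0.07043626072789527 0.0709242777772292
(array([625.4, -67.2,  35.6]), np.float64(4.474651988104367)) (array([627.2, -70.9,  29.7]), np.float64(1.105746701821559)) (array([623.8, -66.8,  34.3]), np.float64(2.94997166425623))
(array([617.1,  54.8,  37.3]), np.float64(0.17106930055931738)) (array([615.8,  54.3,  36.1]), np.float64(3.5156626009915555)) (array([614.8,  53.8,  34.7]), np.float64(1.0620103581130147))
(array([430.5,  41.6,  36.9]), np.float64(0.8418334936561187)) (array([430.9,  42.4,  34.6]), np.float64(2.297625168861067)) (array([430.7,  43. ,  36.7]), np.float64(2.2624809678672144))
(array([437.8, -82.9,  32.4]), np.float64(1.8546043874062559)) (array([440. , -81.3,  39.3]), np.float64(2.0079221849171907)) (
[... 535 characters left out ...]
rray([ 608. , -267.4,   13.7]), np.float64(2.116030737956676))
wD (array([ 612. , -288.9,   18.2]), np.float64(0.6769465757952131))
wD (array([ 524.3, -297.9,   17.7]), np.float64(3.494646437170243))
wD (array([ 521.9, -276. ,   18.8]), np.float64(0.7876168843909213))
[2.488, -19.714, -13.782, -0.167, 0.0, 0.0]
[2.485, -17.146, -16.87, -0.167, 0.0, 0.0]
[2.482, -14.101, -19.488, -0.167, 0.0, 0.0]
[2.48, -10.662, -21.562, -0.167, 0.0, 0.0]
[2.48, -6.926, -23.035, -0.167, 0.0, 0.0]
[2.48, -2.997, -23.867, -0.167, 0.0, 0.0]
[2.482, 1.016, -24.032, -0.167, 0.0, 0.0]
[2.484, 5.0, -23.528, -0.167, 0.0, 0.0]
[2.488, 8.844, -22.368, -0.167, 0.0, 0.0]
rows 9 total [112.  185.3 -22.4] [-1.5  0.   0. ]
```

```bash
python3 - <<'E'
from h import *
plan([635,165,180],down(0))
E
```

```text
[4.693, -18.051, -22.027, -0.167, 0.0, 0.0]
[4.691, -14.135, -24.724, -0.167, 0.0, 0.0]
[4.69, -9.825, -26.731, -0.167, 0.0, 0.0]
[4.69, -5.242, -27.993, -0.167, 0.0, 0.0]
[4.691, -0.512, -28.475, -0.167, 0.0, 0.0]
[4.694, 4.232, -28.163, -0.167, 0.0, 0.0]
[4.698, 8.858, -27.065, -0.167, 0.0, 0.0]
[4.702, 13.237, -25.214, -0.167, 0.0, 0.0]
[4.708, 17.247, -22.659, -0.167, 0.0, 0.0]
rows 9 total [187.  175.3 -42.4] [-1.505e+00  1.000e-03  2.000e-03]
```

>>> jog_arm(
  deltas=[5, -18, -22, -0.167, 0, 0, 1, 5, -14, -25, -0.167, 0, 0, 1, 5, -10, -27, -0.167, 0, 0, 1, 5, -5, -28, -0.167, 0, 0, 1, 5, -0.5, -28.5, -0.167, 0, 0, 1, 5, 4, -28, -0.167, 0, 0, 1, 5, 9, -27, -0.167, 0, 0, 1, 5, 13, -25, -0.167, 0, 0, 1, 5, 17, -23, -0.167, 0, 0, 1, 0, 0, 0, 0, 0, 0, 1],
)

```text
t: 3.62
eef_pos: [644.9, 154.6, 342.5]
tcp_rot: [-1.016, 1.567, -2.557]
ft_force: [-0.9, -1.1, -0.5]
opening: 1.0
```

```bash
python3 - <<'E'
from h import *
cam('wrist','w3.png'); s=env.state(); print(s['t'],s['joints'],s['eef_pos'],s['opening'])
im=cv2.imread('pics/w3.png')[0:240,200:500]
im=cv2.resize(im,None,fx=2.5,fy=2.5,interpolation=cv2.INTER_CUBIC); cv2.imwrite('pics/w3c.png',im)
E
```

```text
3.675 [ 0.13518365  0.60562022  1.52460131 -0.00201926  1.01494675  0.1090941 ] [644.35371022 154.00582908 342.72459706] 0.9988778339864194
```

View pics/w3c.png

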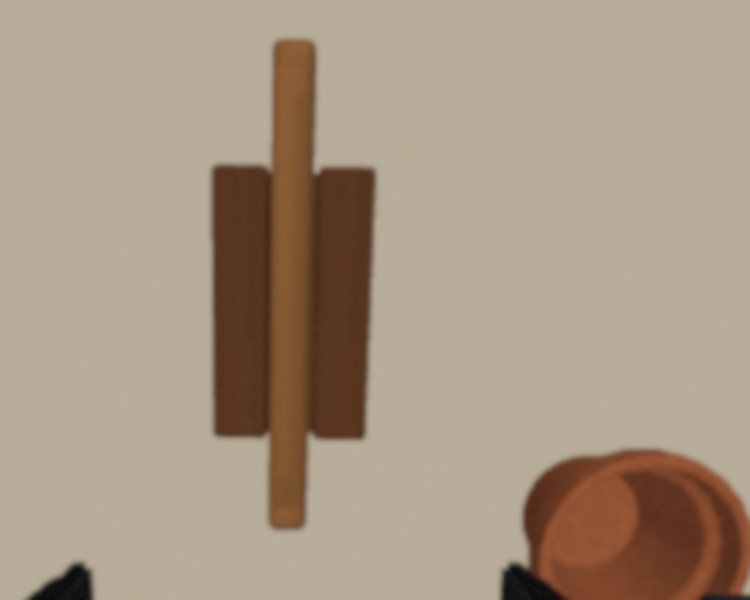

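```bash
python3 - <<'E'
from h import *
np.set_printoptions(precision=1,suppress=True)
d=load('w3'); c=lambda x,y:(200+x/2.5,y/2.5);S=load('scene0');D=load('side0')
P=np.array([onz(d,*c(*p),56) for p in [(275,40),(314,40),(304,528),(270,528)]]);print(P,P.mean(0))
v=P[0]+P[1]-P[2]-P[3];print('yaw',np.arctan2(v[1],v[0]),np.linalg.norm(v)/2)
Q=np.array([onz(d,*c(*p),24) for p in [(213,166),(375,168),(364,437),(215,435)]]);print('stand',Q,Q.mean(0))
sc3=lambda *p:(340+p[0]/5,210+p[1]/5); sd4=lambda *p:(190+p[0]/5,180+p[1]/5)
A=[(275,40),(314,40),(304,528),(270,528)]
for a,s,q in zip(A,[(590,162),(587,180),(260,88),(268,66)],[(88,472),(72,455),(335,270),(352,287)]):
    print(tri(d,c(*a),S,sc3(*s)),tri(d,c(*a),D,sd4(*q)))
E
```

```text
[[633.2 303.9  56. ]
 [645.3 304.2  56. ]
 [647.2 146.8  56. ]
 [635.  146.4  56. ]] [640.2 225.3  56. ]
yaw 1.582127812363938 157.44908547199225
stand [[610.6 272.3  24. ]
 [669.1 273.3  24. ]
 [670.  175.4  24. ]
 [611.7 174.5  24. ]] [640.4 223.9  24. ]
(array([633. , 305.6,  52.5]), np.float64(1.2450736452056004)) (array([632.4, 303.8,  53. ]), np.float64(2.4420474087948767))
(array([645.3, 305.5,  54.2]), np.float64(1.3278956987652002)) (array([644.7, 304.1,  53.6]), np.float64(2.155163338486216))
(array([648. , 147.7,  50.4]), np.float64(4.970847281875668)) (array([647.4, 146. ,  51.2]), np.float64(1.1318475500191298))
(array([635.6, 148.1,  53.4]), np.float64(4.828873412010033)) (array([634.9, 145.2,  49.1]), np.float64(1.4323517046056593))
```

```bash
python3 - <<'E'
from h import *
plan([640.2,225,90],down(0.011),n=4)
E
```

```text
[20.396, -0.487, -17.813, 0.004, 0.001, 0.001]
[20.405, -0.576, -17.8, 0.004, 0.001, 0.001]
[20.414, -0.665, -17.787, 0.004, 0.001, 0.001]
[20.422, -0.754, -17.773, 0.004, 0.001, 0.001]
rows 4 total [ -4.2  71.  -81.7] [0.016 0.002 0.003]
```

>>> jog_arm(
  deltas=[20.5, -0.5, -18, 0.004, 0.001, 0.001, 1, 20.5, -0.5, -18, 0.004, 0.001, 0.001, 1, 20.5, -0.5, -18, 0.004, 0, 0.001, 0.7, 20.5, -0.5, -18, 0.004, 0, 0.001, 0.6, 0, 0, 0, 0, 0, 0, 0.6],
)

```text
t: 4.3
eef_pos: [639.6, 229.0, 253.3]
tcp_rot: [-1.157, 1.569, -2.724]
ft_force: [-0.2, -0.5, 0.6]
opening: 0.74
```

```bash
python3 - <<'E'
from h import *
s=env.state(); print(s['t'],s['joints'],s['eef_pos'],s['opening'])
plan([640.2,225,46],down(0.011),n=3)
E
```

```text
4.3 [ 2.46730198e-01  7.29539830e-01  1.54578925e+00 -4.79845435e-04
  8.68382583e-01  2.43009976e-01] [639.61149846 229.02086245 253.34843404] 0.7395389816863657
[12.117, 0.215, 1.331, -0.002, 0.0, 0.001]
[12.117, 0.204, 1.335, -0.002, 0.0, 0.001]
[12.116, 0.192, 1.338, -0.002, 0.0, 0.001]
rows 3 total [  0.6  -4.  -36.3] [-0.007  0.001  0.002]
```

>>> jog_arm(
  deltas=[12, 0.2, 1.5, 0, 0, 0, 0.6, 12, 0.2, 1.5, 0, 0, 0, 0.6, 9, 0, 1, 0, 0, 0, 0.6, 0, 0, 0, 0, 0, 0, 0.6],
)

```text
t: 4.8
eef_pos: [640.4, 223.7, 218.9]
tcp_rot: [-0.687, 1.57, -2.254]
ft_force: [0.3, 0.2, 0.9]
opening: 0.602
```

```bash
python3 - <<'E'
from h import *
cam('wrist','w4.png');plan([640.2,225,46],down(0.011),n=1);print(env.state()['opening'])
E
```

```text
[2.407, -0.335, -1.179, -0.008, 0.001, -0.0]
rows 1 total [-0.3  1.2 -2.4] [-0.008  0.001 -0.   ]
0.601386402576945
```

View pics/w4.png

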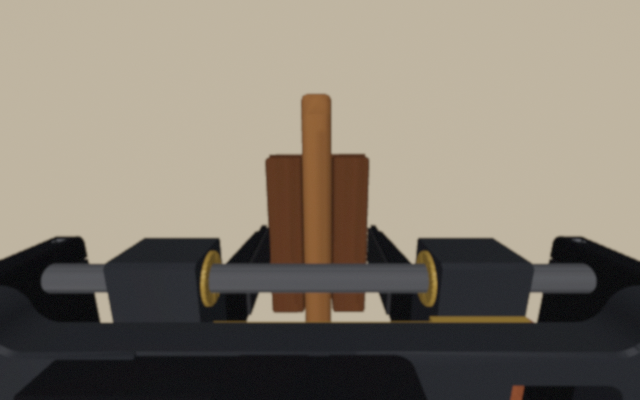

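The comb's spine (316,100–320) is centred between the fingers (265 and 370) and clear of the stand. I'll close the gripper here.

>>> jog_arm(
  deltas=[2, -0.3, 0, 0, 0, 0, 0.3, 0, 0, 0, 0, 0, 0, 0, 0, 0, 0, 0, 0, 0, 0, 0, 0, 0, 0, 0, 0, 0, 0, 0, 0, 0, 0, 0, 0],
)

```text
t: 5.48
eef_pos: [640.5, 223.8, 218.6]
tcp_rot: [1.507, 1.569, -0.06]
ft_force: [-0.2, 0.9, -0.7]
opening: 0.147
```

```bash
cat >> h.py <<'E'
def tilt(yaw,th): # tilt so that fingers point toward -jaw heading by th
    return down(yaw)*Ro.from_rotvec([0,0,-th])
E
python3 - <<'E'
from h import *
print(tilt(0,.65).as_matrix()[:,0])
print('lift 4 rows of -20 x; then'); 
p,R=pose()
import h
h.pose=lambda:(p+np.array([0,0,80]),R)
plan([470,225,130],tilt(0,.65),n=8)
E
```

```text
[-0.60518641  0.         -0.7960838 ]
lift 4 rows of -20 x; then
[4.044, -8.38, -0.176, 0.0, 0.0, -0.082]
[4.713, -8.023, -0.172, 0.0, 0.0, -0.082]
[5.35, -7.612, -0.168, 0.0, 0.0, -0.082]
[5.952, -7.152, -0.165, 0.0, 0.0, -0.082]
[6.515, -6.643, -0.161, 0.0, 0.0, -0.082]
[7.034, -6.091, -0.158, 0.0, 0.0, -0.082]
[7.507, -5.498, -0.154, 0.0, 0.0, -0.082]
[7.93, -4.868, -0.151, 0.0, 0.0, -0.082]
rows 8 total [-67.    1.2 -32.5] [ 0.003  0.001 -0.652]
```

>>> jog_arm(
  deltas=[-10, 0, 0, 0, 0, 0, 0, -20, 0, 0, 0, 0, 0, 0, -25, 0, 0, 0, 0, 0, 0, -25, 0, 0, 0, 0, 0, 0, 0, 0, 0, 0, 0, 0, 0],
)

```text
t: 6.1
eef_pos: [640.3, 223.9, 305.8]
tcp_rot: [1.686, 1.566, 0.118]
ft_force: [-0.0, -0.1, -1.2]
opening: 0.147
```

```bash
python3 - <<'E'
from h import *
cam('wrist','w5.png'); print(env.state()['opening'])
plan([470,225,130],tilt(0,.65),n=8)
E
```

```text
0.1459697783778001
[4.771, -8.339, -0.172, 0.0, 0.0, -0.082]
[5.435, -7.922, -0.169, 0.0, 0.0, -0.082]
[6.063, -7.452, -0.165, 0.0, 0.0, -0.082]
[6.65, -6.933, -0.161, 0.0, 0.0, -0.082]
[7.194, -6.368, -0.158, 0.0, 0.0, -0.082]
[7.689, -5.76, -0.155, 0.0, 0.0, -0.082]
[8.133, -5.114, -0.152, 0.0, 0.0, -0.082]
[8.523, -4.434, -0.149, 0.0, 0.0, -0.082]
rows 8 total [-66.6   1.2 -38.4] [ 0.003  0.001 -0.653]
```

View pics/w5.png

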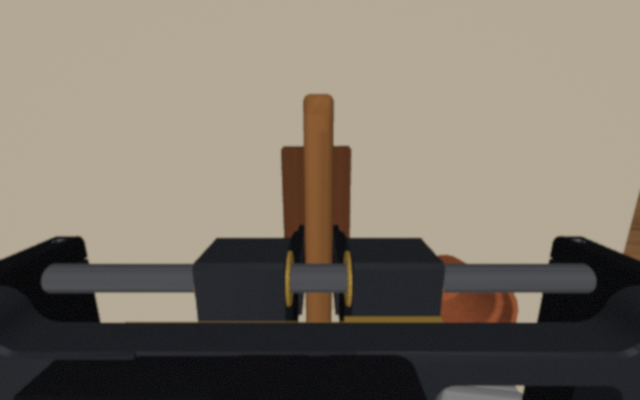

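The comb is held and clear of the stand, still upright at (318,100). Next I move and tilt it.

>>> jog_arm(
  deltas=[4.5, -8, 0, 0, 0, -0.082, 0, 5.5, -8, 0, 0, 0, -0.082, 0, 6, -7.5, 0, 0, 0, -0.082, 0, 6.5, -7, 0, 0, 0, -0.082, 0, 7, -6.5, 0, 0, 0, -0.082, 0, 7.5, -6, 0, 0, 0, -0.082, 0, 8, -5, 0, 0, 0, -0.082, 0, 8.5, -4.5, 0, 0, 0, -0.082, 0, 0, 0, 0, 0, 0, 0, 0],
)

```text
t: 7.28
eef_pos: [569.3, 223.0, 259.2]
tcp_rot: [-1.566, 0.887, -3.135]
ft_force: [1.0, 0.2, -1.7]
opening: 0.147
```

```bash
python3 - <<'E'
from h import *
p,R=pose();print(p+R.apply([171,0,0]),R.as_matrix()[:,0],env.state()['joints'],env.state()['opening'])
plan([470,225,42],tilt(0,.65),n=5)
E
```

```text
[461.28084529 222.30324381 126.70122491] [-0.63182184 -0.00400505 -0.7751033 ] [0.24518764 0.72276566 1.60720961 0.15063604 1.48247975 0.17764527] 0.14712642591878927
[12.046, 10.896, -0.446, 0.0, 0.001, 0.007]
[12.12, 10.814, -0.437, 0.0, 0.001, 0.007]
[12.194, 10.731, -0.429, 0.0, 0.001, 0.007]
[12.267, 10.648, -0.42, 0.0, 0.001, 0.007]
[12.339, 10.565, -0.411, 0.0, 0.001, 0.007]
rows 5 total [  4.2   2.  -81.1] [0.    0.004 0.034]
```

>>> jog_arm(
  deltas=[12, 11, 0, 0, 0, 0.008, 0, 12, 11, 0, 0, 0, 0.008, 0, 12, 11, 0, 0, 0, 0.008, 0, 12, 11, 0, 0, 0, 0.008, 0, 8, 7, 0, 0, 0, 0, 0, 0, 0, 0, 0, 0, 0, 0],
)

```text
t: 8.02
eef_pos: [576.0, 222.5, 177.0]
tcp_rot: [-1.565, 0.928, -3.134]
ft_force: [-0.2, -0.2, -0.9]
opening: 0.146
```

```bash
python3 - <<'E'
from h import *
p,R=pose();print(p+R.apply([171,0,0]),R.as_matrix()[:,0])
plan([470,225,38],tilt(0,.65),n=1);cam('side','s1.png');cam('scene','sc1.png')
a=cv2.imread('pics/s1.png')[150:400,160:560];cv2.imwrite('pics/s1c.png',cv2.resize(a,None,fx=2,fy=2))
E
```

```text
[473.46960565 221.7518625   40.12477928] [-0.59951818 -0.00429959 -0.80034959]
[3.773, -0.29, -2.529, 0.0, 0.004, -0.007]
rows 1 total [-2.5  2.5 -2.9] [ 0.     0.004 -0.007]
```

View pics/s1c.png

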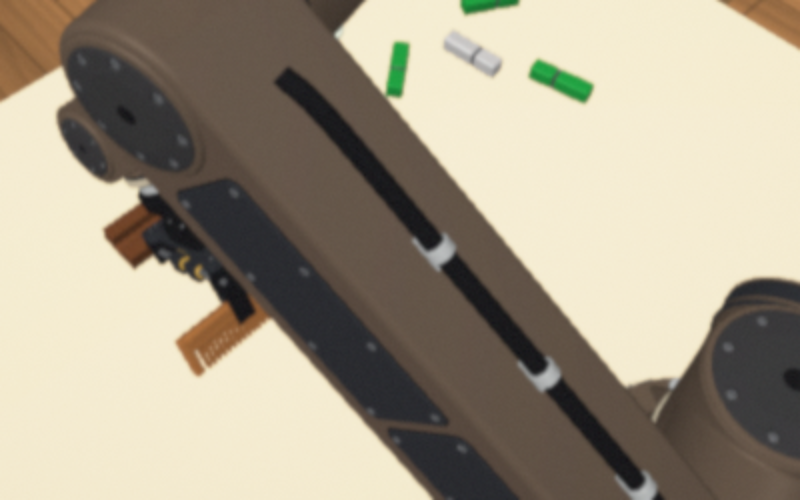

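View pics/sc1.png

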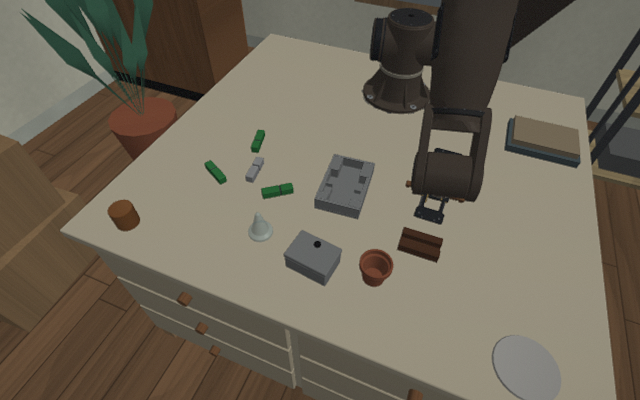

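The comb hangs tilted over bare dresser and the stand is empty. I'll lower a little, open, and see how the comb settles.

>>> jog_arm(
  deltas=[2.4, 1.8, 0, 0, 0, 0, 0, 0, 0, 0, 0, 0, 0, 0, 0, 0, 0, 0, 0, 0, 0.3, 0, 0, 0, 0, 0, 0, 0.3, 0, 0, 0, 0, 0, 0, 0.3],
)

```text
t: 8.75
eef_pos: [576.3, 222.7, 176.5]
tcp_rot: [-1.567, 0.932, -3.136]
ft_force: [-0.3, -0.0, 0.3]
opening: 0.297
```

```bash
python3 - <<'E'
from h import *
p,R=pose();print(p+R.apply([171,0,0]),R.as_matrix()[:,0])
cam('wrist','w6.png')
E
```

```text
[474.29414697 222.09831801  39.31520362] [-0.59658761 -0.00352684 -0.80254021]
```

View pics/w6.png

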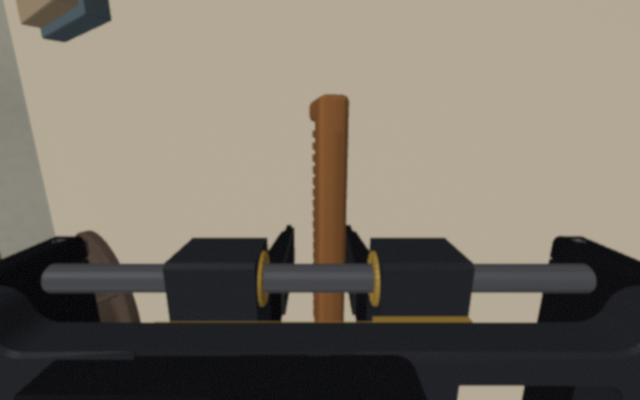

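>>> jog_arm(
  deltas=[-10, 0, 0, 0, 0, 0, 0.3, -20, 0, 0, 0, 0, 0, 0.3, -25, 0, 0, 0, 0, 0, 0.3, -25, 0, 0, 0, 0, 0, 0.4, 0, 0, 0, 0, 0, 0, 0.5],
)

```text
t: 9.43
eef_pos: [626.6, 223.0, 244.6]
tcp_rot: [-1.567, 0.932, -3.136]
ft_force: [0.4, -0.0, -0.2]
opening: 0.45
```

```bash
python3 - <<'E'
from h import *
cam('wrist','w7.png')
plan([410,195,200],down(0),n=8)
E
```

```text
[3.365, -31.159, 3.457, 0.0, 0.0, 0.08]
[0.861, -31.327, 3.465, 0.0, 0.0, 0.08]
[-1.647, -31.295, 3.473, 0.0, 0.0, 0.08]
[-4.145, -31.062, 3.479, 0.0, 0.0, 0.08]
[-6.617, -30.63, 3.484, 0.0, 0.0, 0.08]
[-9.045, -30.002, 3.488, 0.0, 0.0, 0.08]
[-11.416, -29.182, 3.491, 0.0, 0.0, 0.08]
[-13.714, -28.175, 3.492, 0.0, 0.0, 0.08]
rows 8 total [-215.9  -27.9  127.4] [0.002 0.004 0.64 ]
```

View pics/w7.png

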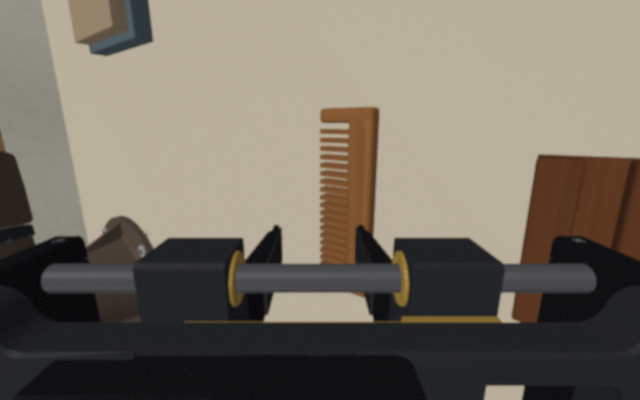

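The comb now lies flat, with its spine on the right (375,110) and its teeth on the left. I'll bring the tool upright for a measuring view.

```bash
python3 - <<'E'
from h import *
d=load('w7')
for p in [(321,108),(378,108)]: print(onz(d,*p,14))
plan([475,165,150],down(0),n=7)
E
```

```text
[457.64223908 303.71210985  14.        ]
[509.29814236 302.22440528  14.        ]
[4.043, -23.899, 8.244, 0.0, 0.001, 0.091]
[1.839, -24.166, 8.252, 0.0, 0.001, 0.091]
[-0.379, -24.231, 8.259, 0.0, 0.001, 0.091]
[-2.595, -24.092, 8.265, 0.0, 0.001, 0.091]
[-4.789, -23.752, 8.27, 0.0, 0.001, 0.091]
[-6.942, -23.213, 8.274, 0.0, 0.001, 0.091]
[-9.037, -22.479, 8.276, 0.0, 0.001, 0.091]
rows 7 total [-150.9  -57.9   77.4] [0.002 0.004 0.64 ]
```

>>> jog_arm(
  deltas=[4, -24, 8.2, 0, 0.001, 0.091, 0.75, 2, -24, 8.2, 0, 0.001, 0.091, 0.75, 0, -24, 8.2, 0, 0, 0.091, 0.75, -2.5, -24, 8.2, 0, 0, 0.091, 0.75, -5, -24, 8.2, 0, 0, 0.091, 0.75, -7, -23, 8.2, 0, 0, 0.091, 0.75, -9, -22, 8.2, 0, 0, 0.091, 0.75, 0, 0, 0, 0, 0, 0, 0.75],
)

```text
t: 10.48
eef_pos: [465.2, 163.4, 315.2]
tcp_rot: [0.815, 1.566, -0.752]
ft_force: [-0.0, -0.0, -0.7]
opening: 0.753
```

```bash
python3 - <<'E'
from h import *
cam('wrist','w8.png')
s=env.state();print(s['eef_pos'],s['joints'],s['opening'])
im=cv2.imread('pics/w8.png')[0:240,200:500]
im=cv2.resize(im,None,fx=2.5,fy=2.5,interpolation=cv2.INTER_CUBIC); cv2.imwrite('pics/w8c.png',im)
E
```

```text
[466.11188738 163.5811118  314.86284833] [ 0.20432891  0.43084469  1.97349963 -0.00547979  0.73543019  0.20458833] 0.7521042228592438
```

View pics/w8c.png

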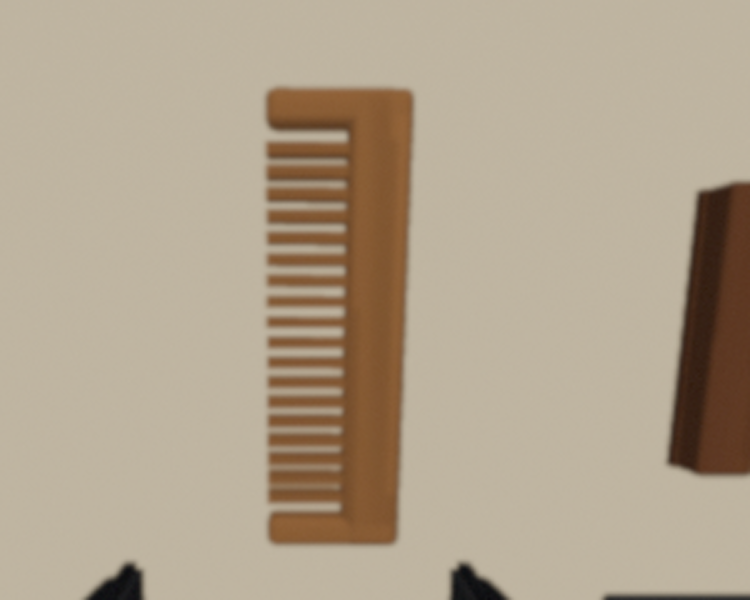

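```bash
python3 - <<'E'
from h import *
d=load('w8'); e=load('w7');c=lambda x,y:(200+x/2.5,y/2.5)
P=np.array([onz(d,*c(*p),14) for p in [(267,89),(413,89),(397,543),(269,543)]]);print(P.round(1),P.mean(0))
v=P[0]+P[1]-P[2]-P[3];print('yaw',np.arctan2(v[1],v[0]),np.linalg.norm(v)/2)
print(tri(d,c(267,89),e,(321,108)),tri(d,c(413,89),e,(378,108)))
C=P.mean(0)
plan([C[0],C[1],80],down(np.arctan2(v[1],v[0])-np.pi/2),n=4)
E
```

```text
[[456.3 302.3  14. ]
 [504.8 302.5  14. ]
 [505.  145.   14. ]
 [456.1 144.9  14. ]] [480.56337334 223.68904811  14.        ]
yaw 1.5708357916513112 157.46086175345712
(array([456.11704224, 303.40390717,  11.62570564]), np.float64(0.9505061845884943)) (array([505.90324299, 303.31573662,   7.70395688]), np.float64(1.598090094669787))
[15.926, 3.63, -15.065, 0.001, 0.001, -0.001]
[15.936, 3.626, -15.055, 0.001, 0.001, -0.001]
[15.946, 3.622, -15.046, 0.001, 0.001, -0.001]
[15.956, 3.618, -15.036, 0.001, 0.001, -0.001]
rows 4 total [ 14.5  60.1 -63.9] [ 0.004  0.003 -0.003]
```

>>> jog_arm(
  deltas=[16, 3.6, -15, 0, 0, 0, 0.75, 16, 3.6, -15, 0, 0, 0, 0.75, 16, 3.6, -15, 0, 0, 0, 0.75, 16, 3.6, -12, 0, 0, 0, 0.75, 0, 0, 0, 0, 0, 0, 0.75],
)

```text
t: 11.15
eef_pos: [483.0, 226.7, 240.9]
tcp_rot: [-0.919, 1.563, -2.485]
ft_force: [-0.7, -0.5, 0.4]
opening: 0.749
```

```bash
python3 - <<'E'
from h import *
plan([480.5,223.7,21],down(0),n=5)
E
```

```text
[9.792, -0.442, 0.547, 0.001, 0.001, 0.001]
[9.791, -0.454, 0.558, 0.001, 0.001, 0.001]
[9.79, -0.466, 0.568, 0.001, 0.001, 0.001]
[9.789, -0.479, 0.578, 0.001, 0.001, 0.001]
[9.788, -0.491, 0.589, 0.001, 0.001, 0.001]
rows 5 total [ -2.5  -3.  -48.9] [0.005 0.005 0.007]
```

>>> jog_arm(
  deltas=[10, -0.5, 0.5, 0, 0.002, 0.002, 0.75, 10, -0.5, 0.5, 0, 0.001, 0.002, 0.75, 10, -0.5, 0.5, 0, 0.001, 0.001, 0.75, 10, -0.5, 0.5, 0, 0, 0.001, 0.75, 4, 0, 0.5, 0, 0, 0, 0.75, 0, 0, 0, 0, 0, 0, 0.75],
)

```text
t: 11.9
eef_pos: [480.8, 223.5, 193.5]
tcp_rot: [-0.893, 1.569, -2.46]
ft_force: [0.5, 1.3, -0.6]
opening: 0.747
```

```bash
python3 - <<'E'
from h import *
plan([480.5,223.7,21],down(0),n=1);cam('wrist','w9.png')
E
```

```text
[1.462, -0.285, -0.194, 0.004, 0.001, 0.001]
rows 1 total [-0.3  0.2 -1.5] [0.004 0.001 0.001]
```

View pics/w9.png

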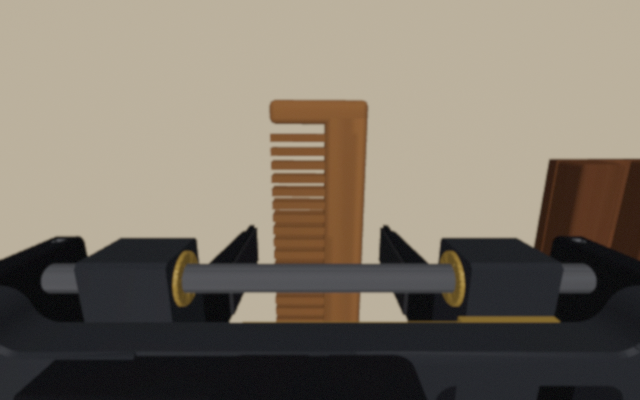

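The comb is centred between the fingers (255 and 383), which sit outside its edges (275–360). I'll close now.

>>> jog_arm(
  deltas=[1.5, 0, 0, 0, 0, 0, 0.6, 0, 0, 0, 0, 0, 0, 0.3, 0, 0, 0, 0, 0, 0, 0.3, 0, 0, 0, 0, 0, 0, 0.3, -20, 0, 0, 0, 0, 0, 0.3, -30, 0, 0, 0, 0, 0, 0.3, -30, 0, 0, 0, 0, 0, 0.3, -25, 0, 0, 0, 0, 0, 0.3, 0, 0, 0, 0, 0, 0, 0.3],
)

```text
t: 13.08
eef_pos: [480.8, 223.7, 300.4]
tcp_rot: [-0.781, 1.569, -2.347]
ft_force: [-0.9, 0.1, -1.0]
opening: 0.523
```

```bash
python3 - <<'E'
from h import *
cam('wrist','w10.png')
K=np.array([528,-14]);th=.071
p=K+np.array([-1*np.cos(th),-1*np.sin(th)])
plan([K[0],K[1],130],down(th-np.pi/2)); plan([K[0],K[1],130],down(th+np.pi/2))
E
```

```text
[-0.155, 5.161, 26.423, 0.167, 0.0, 0.0]
[-0.163, 9.484, 25.196, 0.167, 0.0, 0.0]
[-0.17, 13.543, 23.268, 0.167, 0.0, 0.0]
[-0.176, 17.225, 20.691, 0.167, 0.0, 0.0]
[-0.181, 20.426, 17.537, 0.167, 0.0, 0.0]
[-0.184, 23.059, 13.895, 0.167, 0.0, 0.0]
[-0.185, 25.049, 9.866, 0.167, 0.0, 0.0]
[-0.185, 26.341, 5.562, 0.167, 0.0, 0.0]
[-0.183, 26.899, 1.103, 0.167, 0.0, 0.0]
rows 9 total [  47.5 -237.6    1.6] [1.504e+00 3.000e-03 1.000e-03]
[-0.139, 4.645, 23.781, -0.164, -0.0, 0.0]
[-0.136, 0.706, 24.22, -0.164, -0.0, 0.0]
[-0.134, -3.252, 24.011, -0.164, -0.0, 0.0]
[-0.133, -7.123, 23.159, -0.164, -0.0, 0.0]
[-0.133, -10.803, 21.688, -0.164, -0.0, 0.0]
[-0.135, -14.194, 19.637, -0.164, -0.0, 0.0]
[-0.138, -17.206, 17.06, -0.164, -0.0, 0.0]
[-0.143, -19.757, 14.027, -0.164, -0.0, 0.0]
[-0.148, -21.779, 10.619, -0.164, -0.0, 0.0]
[-0.154, -23.219, 6.926, -0.164, -0.0, 0.0]
rows 10 total [  47.5 -237.6    1.6] [-1.638e+00 -1.000e-03  3.000e-03]
```

View pics/w10.png

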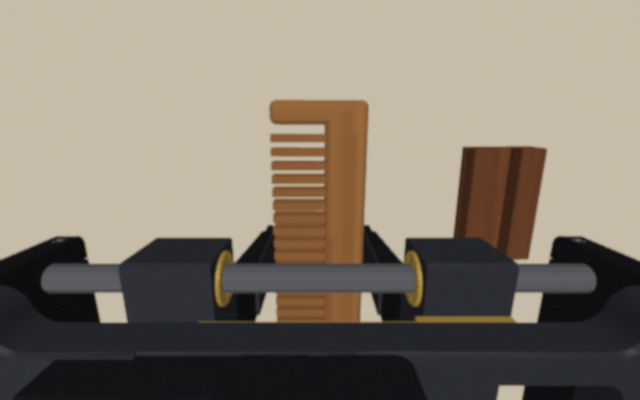

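>>> jog_arm(
  deltas=[0, 5, 26, 0.167, 0, 0, 0.3, 0, 9.5, 25, 0.167, 0, 0, 0.3, 0, 13.5, 23, 0.167, 0, 0, 0.3, 0, 17, 20.5, 0.167, 0, 0, 0.3, 0, 20.5, 17.5, 0.167, 0, 0, 0.3, 0, 23, 14, 0.167, 0, 0, 0.3, 0, 25, 10, 0.167, 0, 0, 0.3, 0, 26, 5.5, 0.167, 0, 0, 0.3, 0, 25, 1, 0.16, 0, 0, 0.3, 0, 0, 0, 0, 0, 0, 0.3],
)

```text
t: 14.38
eef_pos: [522.1, -18.8, 285.9]
tcp_rot: [0.044, 1.549, -3.066]
ft_force: [0.5, 0.3, -1.0]
opening: 0.524
```

```bash
python3 - <<'E'
from h import *
cam('wrist','w11.png')
p,R=pose();print(p+R.apply([171,0,0]),np.arctan2(R.as_matrix()[1,1],R.as_matrix()[0,1]))
plan([528,-14,70],down(.071-np.pi/2),n=3)
E
```

```text
[518.12771767 -18.29602118 114.9805988 ] -1.5365275060224401
[14.93, -1.289, -2.421, -0.012, 0.007, -0.0]
[14.947, -1.258, -2.328, -0.012, 0.007, -0.0]
[14.964, -1.229, -2.235, -0.012, 0.007, -0.0]
rows 3 total [  6.2   4.  -44.9] [-0.037  0.022 -0.   ]
```

View pics/w11.png

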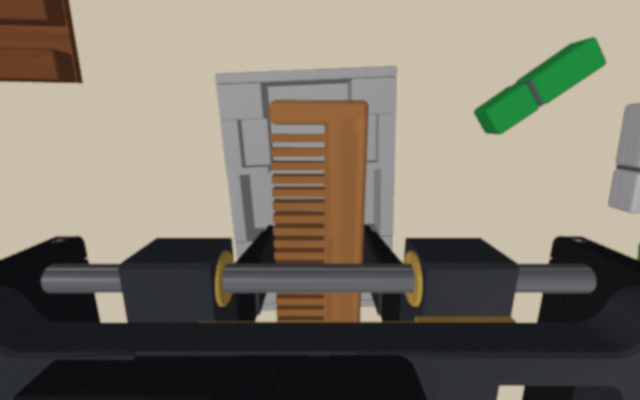

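```bash
python3 - <<'E'
from h import *
np.set_printoptions(precision=1,suppress=True)
d=load('w11');p,R=pose()
T=d['world_from_camera'];f=200/np.tan(np.radians(float(d['fovy']))/2)
# in tool frame: plane tool x = 171+7
for u,v in [(271,101),(367,101),(275,320),(360,320),(320,101)]:
    o,r=ray(d,u,v); o=R.inv().apply(o-p); r=R.inv().apply(r); q=o+r*(178-o[0])/r[0]; print(q)
# tray again (moving slightly), z=40
for u,v in [(218,74),(396,67)]: print(onz(d,u,v,40))
th=.071;K=np.array([528,-14.])
for sx,sy in [(93,62),(93,-62)]: print(K+[sx*np.cos(th)-sy*np.sin(th),sx*np.sin(th)+sy*np.cos(th)])
E
```

```text
[178.  -22.4 -79.5]
[178.   24.7 -79.4]
[178.  -25.1  43. ]
[178.   24.8  43.2]
[178.    1.6 -79.4]
[616.1  52.4  40. ]
[624.2 -68.2  40. ]
[616.4  54.4]
[625.2 -69.2]
```

>>> jog_arm(
  deltas=[12, -1.3, -2.4, -0.012, 0.007, 0, 0.3, 12, -1.3, -2.3, -0.012, 0.007, 0, 0.3, 11, -1.2, -2.2, -0.012, 0.007, 0, 0.3, 0, 0, 0, 0, 0, 0, 0.3],
)

```text
t: 14.92
eef_pos: [527.9, -11.2, 246.8]
tcp_rot: [-0.271, 1.569, 2.951]
ft_force: [-0.6, -0.6, -0.2]
opening: 0.525
```

```bash
python3 - <<'E'
from h import *
cam('wrist','w12.png')
p,R=pose();print(p+R.apply([171,0,0]),np.arctan2(R.as_matrix()[1,1],R.as_matrix()[0,1]))
plan([528,-14,29],down(.071-np.pi/2),n=5)
E
```

```text
[527.66173473 -11.30107792  76.21871184] -1.4902774691317269
[9.444, 0.533, 0.012, 0.002, 0.0, 0.0]
[9.444, 0.533, 0.014, 0.002, 0.0, 0.0]
[9.444, 0.532, 0.016, 0.002, 0.0, 0.0]
[9.444, 0.531, 0.017, 0.002, 0.0, 0.0]
[9.444, 0.531, 0.019, 0.002, 0.0, 0.0]
rows 5 total [  0.1  -2.7 -47.2] [0.01  0.001 0.   ]
```

View pics/w12.png

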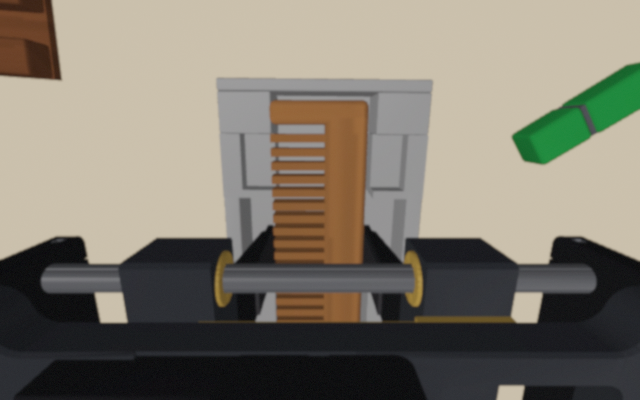

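```bash
python3 - <<'E'
from h import *
d=load('w12')
for u,v in [(218,79),(431,81),]: print(onz(d,u,v,40).round(1))
E
```

```text
[615.8  53.6  40. ]
[624.4 -67.6  40. ]
```

>>> jog_arm(
  deltas=[4, 2, 0, 0.005, 0, 0, 0.3, 4, 0.7, 0, 0.005, 0, 0, 0.3, 0, 0, 0, 0, 0, 0, 0.3],
)

```text
t: 15.35
eef_pos: [528.2, -14.2, 239.3]
tcp_rot: [-0.296, 1.57, 2.915]
ft_force: [-0.8, -0.2, -0.3]
opening: 0.527
```

```bash
python3 - <<'E'
from h import *
plan([528,-14,29],down(.071-np.pi/2),n=5)
E
```

```text
[7.858, -0.05, 0.028, -0.0, 0.0, 0.0]
[7.858, -0.05, 0.029, -0.0, 0.0, 0.0]
[7.858, -0.051, 0.029, -0.0, 0.0, 0.0]
[7.858, -0.051, 0.03, -0.0, 0.0, 0.0]
[7.858, -0.051, 0.031, -0.0, 0.0, 0.0]
rows 5 total [ -0.2   0.2 -39.3] [-0.001  0.     0.   ]
```

>>> jog_arm(
  deltas=[8, 0, 0, 0, 0, 0, 0.3, 8, 0, 0, 0, 0, 0, 0.3, 8, 0, 0, 0, 0, 0, 0.3, 7, 0, 0, 0, 0, 0, 0.3, 5, 0, 0, 0, 0, 0, 0.3, 0, 0, 0, 0, 0, 0, 0.3],
)

```text
t: 16.1
eef_pos: [528.2, -14.3, 200.6]
tcp_rot: [-0.266, 1.57, 2.945]
ft_force: [-1.1, 0.6, 1.8]
opening: 0.523
```

```bash
python3 - <<'E'
from h import *
plan([528,-14,30],down(.071-np.pi/2),n=1)
cam('wrist','w13.png')
E
```

```text
[-0.415, -0.32, 0.166, -0.001, 0.0, 0.0]
rows 1 total [-0.2  0.3  0.4] [-0.001  0.     0.   ]
```

View pics/w13.png

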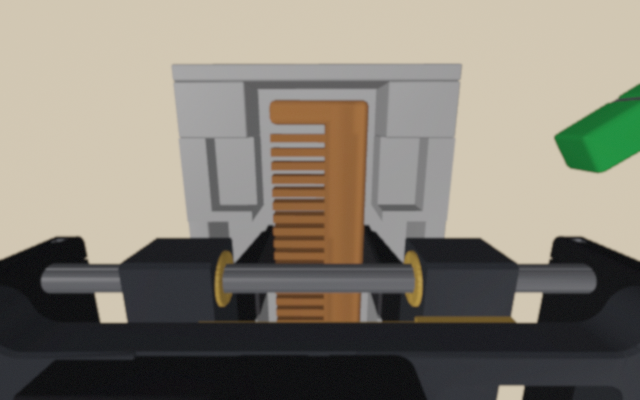

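The comb sits in the channel with even gaps (260–272 on the left, 367–377 on the right). I'll release it and rise.

>>> jog_arm(
  deltas=[0, 0, 0, 0, 0, 0, 0.63, 0, 0, 0, 0, 0, 0, 0.63, -15, 0, 0, 0, 0, 0, 0.63, -35, 0, 0, 0, 0, 0, 0.63, -40, 0, 0, 0, 0, 0, 0.63, -40, 0, 0, 0, 0, 0, 0.6, -30, 0, 0, 0, 0, 0, 0.6, 0, 0, 0, 0, 0, 0, 0.6],
)

```text
t: 17.15
eef_pos: [527.4, -14.2, 371.3]
tcp_rot: [2.93, 1.567, -0.142]
ft_force: [0.6, 0.6, -0.9]
opening: 0.599
```

```bash
python3 - <<'E'
from h import *
cam('wrist','w14.png')
th=.12
plan([500,-275,170],down(th-np.pi/2))
E
```

```text
[5.813, 51.665, 9.071, -0.01, -0.0, -0.0]
[5.812, 51.572, 9.588, -0.01, -0.0, -0.0]
[5.811, 51.474, 10.103, -0.01, -0.0, -0.0]
[5.81, 51.37, 10.618, -0.01, -0.0, -0.0]
[5.81, 51.261, 11.131, -0.01, -0.0, -0.0]
rows 5 total [ -27.2 -260.9  -29. ] [-0.05  -0.002 -0.   ]
```

View pics/w14.png

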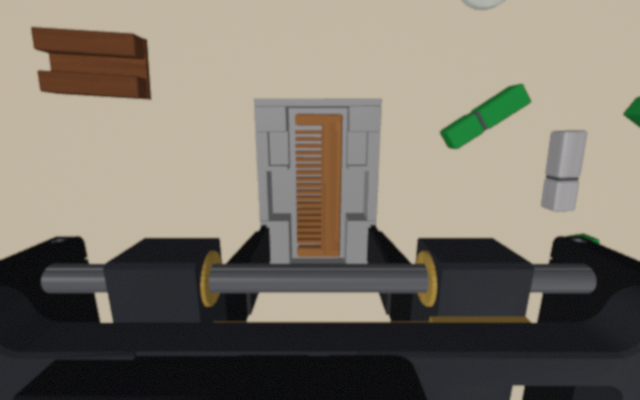

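The comb lies flat and home in the channel (295–342, 113–257). On to the lipstick.

>>> jog_arm(
  deltas=[8, 51, 9, -0.01, 0, 0, 0.6, 8, 51, 9, -0.01, 0, 0, 0.6, 8, 51, 9, -0.01, 0, 0, 0.6, 8, 51, 9, -0.01, 0, 0, 0.6, 8, 46, 9, -0.01, 0, 0, 0.6, 0, 0, 0, 0, 0, 0, 0.6],
)

```text
t: 17.95
eef_pos: [503.0, -273.7, 323.9]
tcp_rot: [-0.828, 1.565, 2.437]
ft_force: [0.3, 0.9, -0.2]
opening: 0.602
```

```bash
python3 - <<'E'
from h import *
cam('wrist','w15.png')
p,R=pose();print(p+R.apply([171,0,0]))
a=cv2.imread('pics/w15.png')[30:240,220:480];cv2.imwrite('pics/w15c.png',cv2.resize(a,None,fx=2.5,fy=2.5,interpolation=cv2.INTER_CUBIC))
E
```

```text
[ 502.33467783 -271.5640579   153.20757704]
```

View pics/w15c.png

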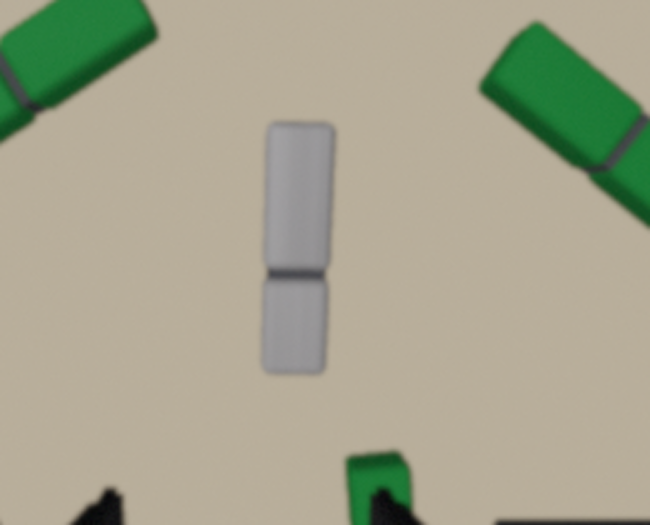

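```bash
python3 - <<'E'
from h import *
np.set_printoptions(precision=1,suppress=True)
d=load('w15');w1=load('w1');w14=load('w14');c=lambda x,y:(220+x/2.5,30+y/2.5)
A=[(267,122),(335,122),(325,374),(262,374)]
P=np.array([onz(d,*c(*p),24) for p in A]);print(P,P.mean(0));v=P[0]+P[1]-P[2]-P[3];print('yaw %.3f'%np.arctan2(v[1],v[0]),np.linalg.norm(v)/2)
for a,b in zip(A,[(323,163),(346,163),(343,249),(321,248)]): print(tri(d,c(*a),w1,b))
C=P.mean(0);plan([C[0],C[1],80],down(np.arctan2(v[1],v[0])-np.pi/2),n=4)
# green near corner
print(onz(d,*c(348,460),24),onz(d,*c(400,455),24))
E
```

```text
[[ 607.6 -266.4   24. ]
 [ 610.4 -289.4   24. ]
 [ 523.9 -298.9   24. ]
 [ 521.  -275.8   24. ]] [ 565.7 -282.6   24. ]
yaw 0.109 87.04421393326507
(array([ 608.9, -266.5,   14.6]), np.float64(0.15986604972895338))
(array([ 611.8, -289.7,   14. ]), np.float64(1.1880284411327375))
(array([ 522.7, -299.6,   16.8]), np.float64(0.2945962226756681))
(array([ 519.1, -276.5,   12.8]), np.float64(0.45383616784719916))
[18.214, 4.601, -15.279, 0.004, 0.001, 0.001]
[18.236, 4.518, -15.278, 0.004, 0.001, 0.001]
[18.258, 4.435, -15.276, 0.004, 0.001, 0.001]
[18.279, 4.352, -15.274, 0.004, 0.001, 0.001]
rows 4 total [ 62.6 -10.3 -73.2] [0. 0. 0.]
[ 492.3 -312.4   24. ] [ 496.7 -331.6   24. ]
```

>>> jog_arm(
  deltas=[18, 4.5, -15, 0.004, 0.001, 0.001, 0.6, 18, 4.5, -15, 0.003, 0.001, 0.001, 0.6, 18, 4.5, -15, 0.003, 0.001, 0.001, 0.6, 18, 4, -13, 0, 0, 0, 0.6, 0, 0, 0, 0, 0, 0, 0.6],
)

```text
t: 18.62
eef_pos: [564.3, -276.3, 248.8]
tcp_rot: [-0.857, 1.564, 2.403]
ft_force: [0.7, 0.1, -0.5]
opening: 0.6
```

```bash
python3 - <<'E'
from h import *
plan([566,-282.5,21.5],down(.115-np.pi/2),n=5);cam('wrist','w16.png')
E
```

```text
[11.258, 1.334, -0.242, 0.001, 0.001, 0.001]
[11.26, 1.322, -0.233, 0.001, 0.001, 0.001]
[11.261, 1.31, -0.224, 0.001, 0.001, 0.001]
[11.263, 1.298, -0.215, 0.001, 0.001, 0.001]
[11.264, 1.287, -0.206, 0.001, 0.001, 0.001]
rows 5 total [  1.7  -6.2 -56.3] [0.004 0.004 0.005]
```

View pics/w16.png

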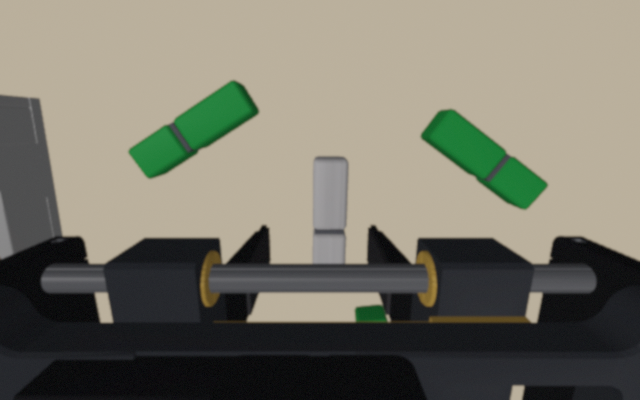

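The silver tube (330,157–265) lies between the fingers (268 and 370), about 6 mm off centre, which the plan corrects. I'll descend.

>>> jog_arm(
  deltas=[11, 2, 0, 0, 0.001, 0.002, 0.6, 11, 1.5, 0, 0, 0.001, 0.001, 0.6, 11, 1, 0, 0, 0.001, 0.001, 0.6, 11, 1, 0, 0, 0, 0, 0.6, 8, 0.5, 0, 0, 0, 0, 0.6, 0, 0, 0, 0, 0, 0, 0.6],
)

```text
t: 19.42
eef_pos: [563.7, -282.0, 195.5]
tcp_rot: [-0.172, 1.571, 3.088]
ft_force: [-0.2, 1.6, 1.0]
opening: 0.598
```

```bash
python3 - <<'E'
from h import *
plan([566,-282.5,21],down(.115-np.pi/2),n=1);cam('wrist','w17.png')
E
```

```text
[3.485, 0.783, -2.262, 0.003, 0.0, 0.0]
rows 1 total [ 2.3 -0.5 -3.5] [0.003 0.    0.   ]
```

View pics/w17.png

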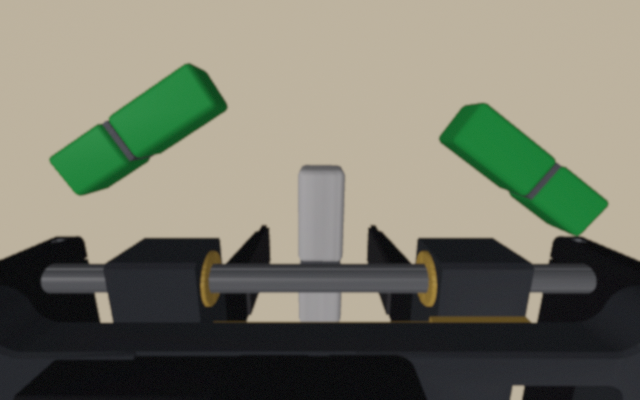

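>>> jog_arm(
  deltas=[3, 0.5, -2.2, 0, 0, 0, 0.6, 0, 0, 0, 0, 0, 0, 0.1, 0, 0, 0, 0, 0, 0, 0, 0, 0, 0, 0, 0, 0, 0, 0, 0, 0, 0, 0, 0, 0],
)

```text
t: 20.1
eef_pos: [566.4, -282.3, 193.7]
tcp_rot: [2.401, 1.569, -0.622]
ft_force: [-0.3, 0.1, -1.0]
opening: 0.25
```

```bash
python3 - <<'E'
from h import *
p,R=pose();print((p+R.apply([171,0,0])).round(1))
d=cam('wrist','w18.png')
a=cv2.imread('pics/w18.png')[140:260,260:380];cv2.imwrite('pics/w18c.png',cv2.resize(a,None,fx=4,fy=4,interpolation=cv2.INTER_CUBIC))
E
```

```text
[ 566.7 -282.5   22.7]
```

View pics/w18c.png

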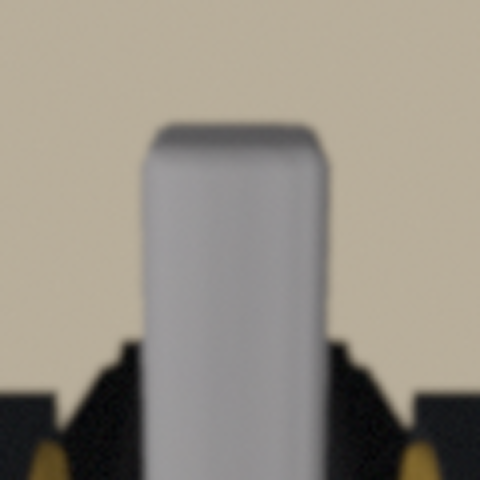

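>>> jog_arm(
  deltas=[-10, 0, 0, 0, 0, 0, 0, -25, 0, 0, 0, 0, 0, 0, -35, 0, 0, 0, 0, 0, 0, -35, 0, 0, 0, 0, 0, 0, 0, 0, 0, 0, 0, 0, 0],
)

```text
t: 20.78
eef_pos: [566.1, -282.1, 303.8]
tcp_rot: [2.409, 1.569, -0.614]
ft_force: [0.5, -0.2, -1.8]
opening: 0.249
```

```bash
python3 - <<'E'
from h import *
np.set_printoptions(precision=1,suppress=True)
p,R=pose();d=cam('wrist','w19.png');p,R=pose()
for u,v in [(260+150/4,176),(260+320/4,176),(318,172)]:
    o,r=ray(d,u,v); o=R.inv().apply(o-p); r=R.inv().apply(r)
    for x in (169.7,): q=o+r*(x-o[0])/r[0]; print(x,q)
plan([572.9,-10.8,125],down(.071),n=10)
E
```

```text
169.7 [169.7 -10.2 -43.7]
169.7 [169.7  11.  -43.7]
169.7 [169.7   0.1 -45.7]
[0.627, -26.839, -3.914, -0.152, 0.0, 0.0]
[0.626, -25.934, -7.941, -0.152, 0.0, 0.0]
[0.625, -24.429, -11.784, -0.152, 0.0, 0.0]
[0.625, -22.358, -15.354, -0.152, 0.0, 0.0]
[0.624, -19.77, -18.569, -0.152, 0.0, 0.0]
[0.624, -16.723, -21.353, -0.152, 0.0, 0.0]
[0.624, -13.289, -23.644, -0.152, 0.0, 0.0]
[0.624, -9.548, -25.386, -0.152, 0.0, 0.0]
[0.624, -5.585, -26.541, -0.152, 0.0, 0.0]
[0.625, -1.494, -27.081, -0.152, 0.0, 0.0]
rows 10 total [  7.1 271.1  -6.3] [-1.5  0.   0. ]
```

View pics/w19.png

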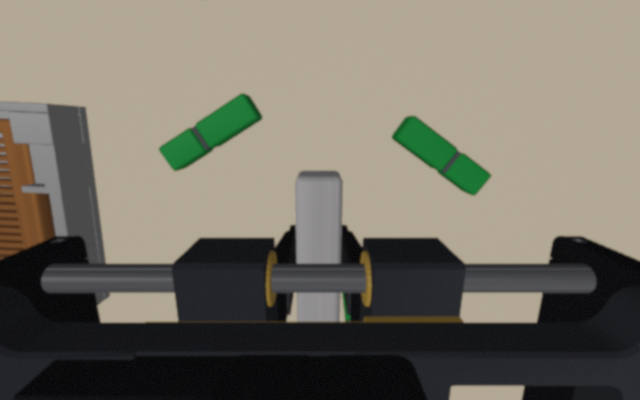

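>>> jog_arm(
  deltas=[0, -27, -4, -0.152, 0, 0, 0, 0, -26, -8, -0.152, 0, 0, 0, 0, -24.5, -12, -0.152, 0, 0, 0, 0, -22.5, -15.5, -0.152, 0, 0, 0, 0, -20, -18.5, -0.152, 0, 0, 0, 0, -17, -21.5, -0.152, 0, 0, 0, 0, -13, -23.5, -0.152, 0, 0, 0, 0, -9.5, -25.5, -0.152, 0, 0, 0, 0, -5.5, -26.5, -0.152, 0, 0, 0, 0, -1.5, -24, -0.14, 0, 0, 0],
)

```text
t: 22.08
eef_pos: [565.3, -5.7, 290.9]
tcp_rot: [-1.984, 1.551, 2.83]
ft_force: [-0.0, -0.4, -0.9]
opening: 0.253
```

>>> jog_arm(
  deltas=[0, 0, 0, 0, 0, 0, 0],
)

```text
t: 22.2
eef_pos: [564.9, -4.5, 289.8]
tcp_rot: [-1.968, 1.549, 2.848]
ft_force: [0.1, -0.0, -1.0]
opening: 0.249
```

```bash
python3 - <<'E'
from h import *
d=cam('wrist','w20.png')
plan([572.9,-10.8,80],down(.071),n=4)
a=cv2.imread('pics/w20.png')[20:250,180:460];cv2.imwrite('pics/w20c.png',cv2.resize(a,None,fx=2.5,fy=2.5,interpolation=cv2.INTER_CUBIC))
E
```

```text
[9.658, 2.016, 1.665, 0.008, -0.002, 0.005]
[9.671, 1.98, 1.631, 0.008, -0.002, 0.005]
[9.684, 1.943, 1.597, 0.008, -0.002, 0.005]
[9.697, 1.905, 1.563, 0.008, -0.002, 0.005]
rows 4 total [  7.9  -5.6 -38.8] [ 0.03  -0.008  0.02 ]
```

View pics/w20c.png

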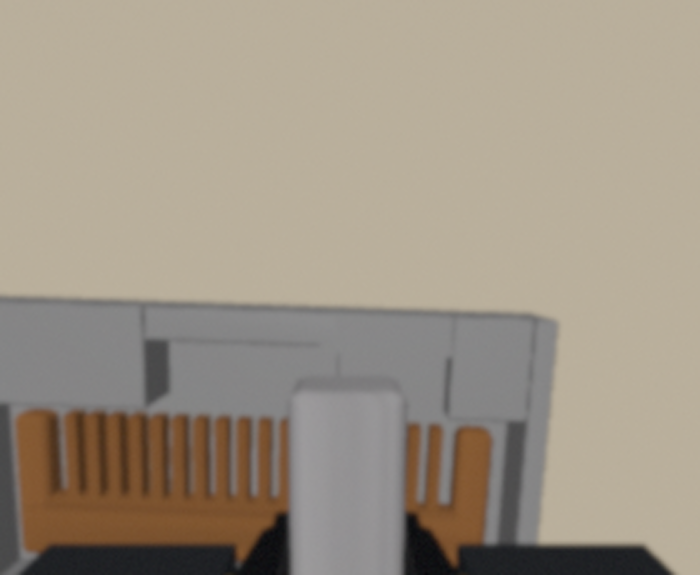

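>>> jog_arm(
  deltas=[9, 2, 1.7, 0.008, -0.002, 0.005, 0, 9, 2, 1.6, 0.008, -0.002, 0.005, 0, 9, 2, 1.6, 0.007, -0.002, 0.005, 0, 8, 1.7, 1.4, 0.007, -0.002, 0.005, 0, 0, 0, 0, 0, 0, 0, 0],
)

```text
t: 22.88
eef_pos: [573.3, -13.8, 250.6]
tcp_rot: [-1.155, 1.57, -2.665]
ft_force: [-0.8, -0.4, -0.9]
opening: 0.251
```

```bash
python3 - <<'E'
from h import *
d=cam('wrist','w21.png')
plan([572.9,-10.8,50],down(.071),n=4)
a=cv2.imread('pics/w21.png')[20:250,180:460];cv2.imwrite('pics/w21c.png',cv2.resize(a,None,fx=2.5,fy=2.5,interpolation=cv2.INTER_CUBIC))
E
```

```text
[7.489, -0.049, -0.73, -0.002, 0.0, 0.0]
[7.49, -0.048, -0.73, -0.002, 0.0, 0.0]
[7.49, -0.048, -0.729, -0.002, 0.0, 0.0]
[7.49, -0.047, -0.728, -0.002, 0.0, 0.0]
rows 4 total [ -0.4   2.9 -30. ] [-0.01   0.     0.001]
```

View pics/w21c.png

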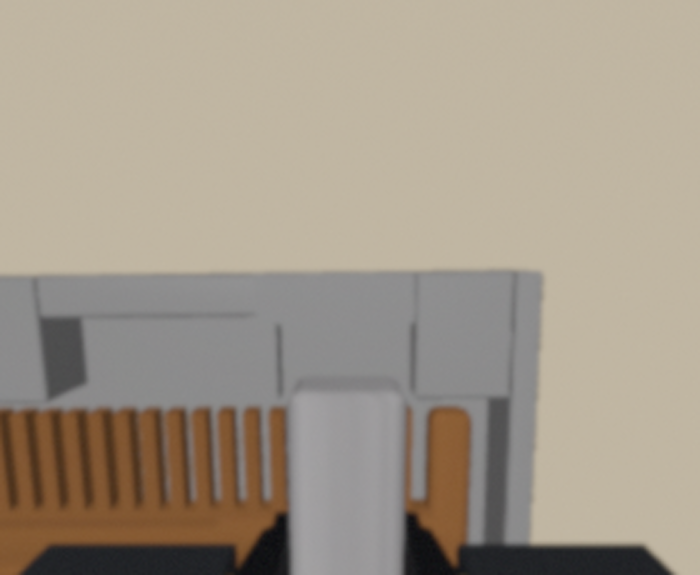

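The notch (280–413) and the tube (290–404) share a centre at about 347. I'll lower it in.

>>> jog_arm(
  deltas=[7.5, 0, -1, -0.002, 0, 0, 0, 7.5, 0, -0.7, -0.002, 0, 0, 0, 7.5, 0, -0.6, -0.002, 0, 0, 0, 4, 0, 0, 0, 0, 0, 0, 0, 0, 0, 0, 0, 0, 0],
)

```text
t: 23.55
eef_pos: [573.1, -11.0, 223.0]
tcp_rot: [-0.279, 1.57, -1.782]
ft_force: [-0.3, 0.4, -0.5]
opening: 0.25
```

```bash
python3 - <<'E'
from h import *
d=cam('wrist','w22.png')
plan([572.9,-10.8,50],down(.071),n=1)
a=cv2.imread('pics/w22.png')[20:250,180:460];cv2.imwrite('pics/w22c.png',cv2.resize(a,None,fx=2.5,fy=2.5,interpolation=cv2.INTER_CUBIC))
E
```

```text
[2.125, -0.211, -0.196, -0.003, 0.001, -0.0]
rows 1 total [-0.2  0.2 -2.1] [-0.003  0.001 -0.   ]
```

View pics/w22c.png

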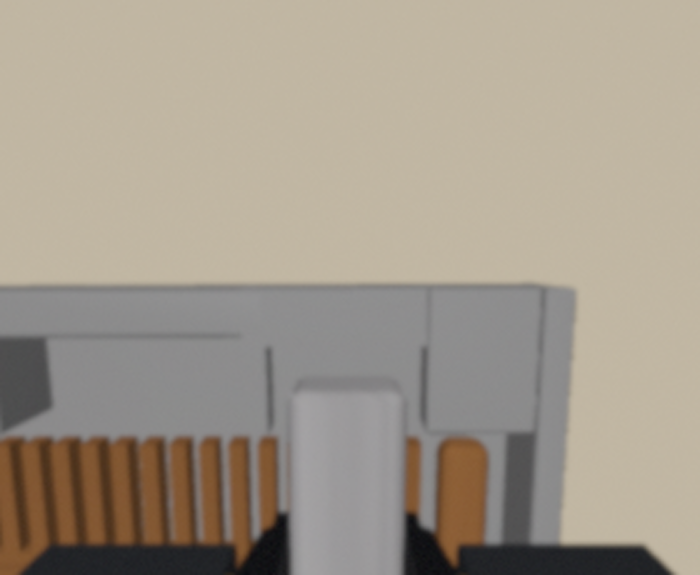

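>>> jog_arm(
  deltas=[2, 0, 0, 0, 0, 0, 0, 0, 0, 0, 0, 0, 0, 0],
)

```text
t: 23.85
eef_pos: [573.2, -11.0, 221.4]
tcp_rot: [0.791, 1.57, -0.712]
ft_force: [0.6, -0.3, -0.0]
opening: 0.253
```

>>> jog_arm(
  deltas=[1, 0, 0, 0, 0, 0, 0, 0, 0, 0, 0, 0, 0, 0],
)

```text
t: 24.1
eef_pos: [573.3, -11.1, 220.9]
tcp_rot: [1.03, 1.569, -0.472]
ft_force: [0.5, 0.2, -0.0]
opening: 0.251
```

Now I'll release and rise straight up.

>>> jog_arm(
  deltas=[0, 0, 0, 0, 0, 0, 0.4, 0, 0, 0, 0, 0, 0, 0.45, 0, 0, 0, 0, 0, 0, 0.45, -12, 0, 0, 0, 0, 0, 0.45, -30, 0, 0, 0, 0, 0, 0.45, -40, 0, 0, 0, 0, 0, 0.45, -40, 0, 0, 0, 0, 0, 0.45, -40, 0, 20, 0, 0, 0, 0.45, -20, 0, 20, 0, 0, 0, 0.45, 0, 0, 0, 0, 0, 0, 0.45],
)

```text
t: 25.35
eef_pos: [574.9, -51.2, 413.4]
tcp_rot: [1.153, 1.566, -0.349]
ft_force: [-0.6, 0.5, -0.2]
opening: 0.451
```

```bash
python3 - <<'E'
from h import *
cam('wrist','w23.png')
a=cv2.imread('pics/w23.png')[40:250,180:480];cv2.imwrite('pics/w23c.png',cv2.resize(a,None,fx=2.5,fy=2.5,interpolation=cv2.INTER_CUBIC))
cam('scene','sc2.png');cam('side','s2.png')
E
```

```text
(no output)
```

View pics/w23c.png

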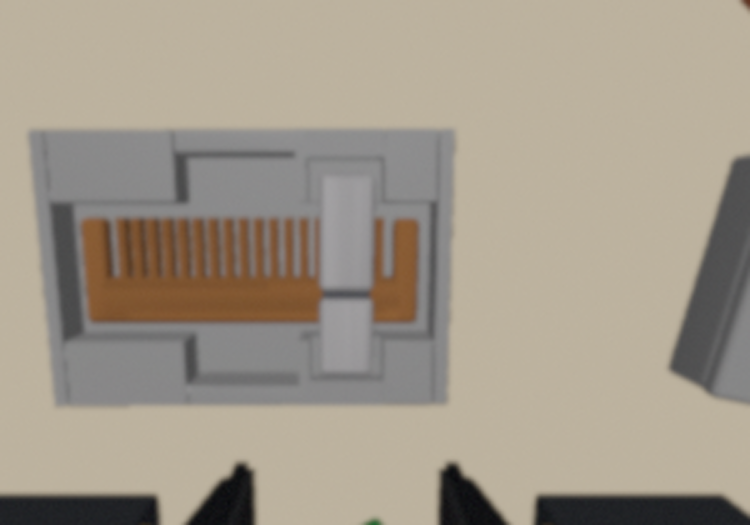

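View pics/sc2.png

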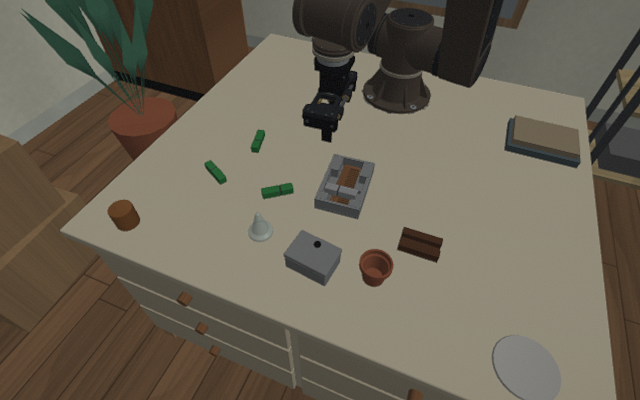

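The tube lies in the notch at (345,275) in the crop, square to the tray and bridging the comb. The pot (376,267) and cone (260,228) are unmoved in the scene view. One numeric check, then I hand in.

```bash
python3 - <<'E'
from h import *
d=load('w23');c=lambda x,y:(180+x/2.5,40+y/2.5)
P=np.array([onz(d,*c(*p),51) for p in [(322,176),(372,176),(369,374),(320,374)]])
K=np.array([528,-14,0]);t=.071;M=np.array([[np.cos(t),np.sin(t)],[-np.sin(t),np.cos(t)]])
print('tube in tray',(M@(P-K)[:,:2].T).T.round(1),'c',(M@(P.mean(0)-K)[:2]).round(1))
P=np.array([onz(d,*c(*p),22) for p in [(83,219),(417,219),(416,321),(90,321)]])
print('comb',(M@(P-K)[:,:2].T).T.round(1))
a=load('scene0')['image'].astype(int);b=load('sc2')['image'].astype(int);df=abs(a-b).max(2)
print('pot/cone diff',df[240:290,355:398].max(),df[205:245,245:275].max(), env.state()['t'])
env.job_done()
E
```

```text
tube in tray [[ 35.8  42. ]
 [ 57.1  42. ]
 [ 56.2 -44.4]
 [ 33.9 -44.3]] c [45.8 -1.2]
comb [[-77.3  24.3]
 [ 79.5  23.7]
 [ 79.9 -24.3]
 [-78.  -23.7]]
pot/cone diff 27 9 25.5
the job is handed in; nothing more can be done
```

The kit is packed and handed in at about 25.5 s of the 72 s allowed. I lifted the comb out of its stand and laid it flat on the bare dresser. It lay free there before I regripped it across its width and set it flat in the channel. Last, I laid the chrome tube in the notch so that it bridges the comb.

**Last checks:**
- **Tube:** its centre is at tray (45.8, −1.2) against a target of (45, 0), and it lies square to the tray. This was cast at the expected top height of 51 mm; I did not measure its final height separately.
- **Comb:** it is central in the channel, with its corners within about ±80 mm along and ±24 mm across.
- **Bystanders:** the pot and cone look unmoved in the scene view. The cone's pixels hardly changed (at most 9). The pot's changed by at most 27, which I read as a shadow or noise and did not check further.
- **Forces:** every wrist force reading stayed below about 2 N.

**Disagreements:** heights from two views came out below the given ones: about 1–10 mm for the tray and comb, and up to 11 mm for the lipstick. I used the given heights because the sizes cast at those heights matched to about 2–3 mm. The scene camera also placed the lipstick about 6 mm off from the wrist camera, and I went with the wrist camera.

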